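Refit the hatch panel over the filter well of a microscope console

ROBOT

A 7-joint arm with a two-finger parallel gripper is mounted at the origin on the work surface. World frame = base frame: x ahead of the robot, y to its left, z up, the work surface at z = 0. Lengths are in m, angles in rad, forces in N, time in s.
With the tool pointing down it reaches from about 0.425 to 0.875 m from the base axis. Payload 8.4 kg.
Tool frame: the origin (TCP) lies at the very end of the fingers, on their centre line; the grasp point (between the pads) lies 19 mm behind it; y points along the fingers, z is the direction in which the jaws open and shut, and the axes are right-handed (so a half turn about y gives the same grasp; the last joint's range is limited). The gripper opens to 85 mm and grips with 20 to 120 N. Pads are 22 mm wide; open, the fingers measure 114 mm over their backs; the gripper's body (76 mm by 85 mm) begins 54 mm behind the grasp point. The pads swing forward as they close: fully open they stand 13 mm farther back than shut.
Start: joints at [-0.099, 0.333, 0.04, 1.465, -0.013, 1.343, -0.059], TCP at [0.65, -0, 0.231] pointing down, gripper open.
Joint ranges: [-2.58, 2.58], [-0.38, 2.09], [-1.3, 1.39], [0.25, 2.4], [-1.5, 4.64], [0.08, 2.09], [-2.65, 2.65]. Speed limits (rad/s): [2.22, 2.22, 2.79, 2.79, 3.14, 3.14, 3.14].

INTERFACE

Orientations are given as a rotation vector (axis times angle).
In Python, from bench import bot gives the robot as it stands.
- The arm moves only by the tool apply_moves, never from a script. Its argument "increments" is a list of rows, each an object with "travel": the shift along the world's x, y, z in cm, a list of three; "turn": the turn about the world's z in rad. In form: [{"travel": [x, y, z], "turn": turn}, ...]. A call has 1 to 12 rows; each row is the pose to reach, as a shift and turn from the pose commanded when the call began; what a row does not reach only later rows make up. A row lasts 1/10 s, in which the tool goes at most 50 mm and 8.59 degrees, less where a joint would pass 70% of its speed; a pose out of reach is approached as far as the arm can. A call with a gripper value outside its range is refused whole. "jaw" is the gripper's target within -1 to 1 (shut at 1, half-way at 0, fully open at -1), set as the call begins (left out, the last holds). The fingers move at their own pace and stop on an object; "force" is the grip in N (left out, the last holds). Time passes only in rows, so rows that repeat a pose let the fingers close. It gives the time, the measured TCP pose, the force and the opening at its end, in the units of the state.
- bot.read_state(): the state, without advancing time (a new reading comes with each control period).
- bot.read_camera(name): name is "scene" or "side" or "wrist"; returns the picture (420x560x3 uint8, red, green, blue); there is no depth.
- bot.camera_model(name): a dict with "fx", "fy", "cx", "cy" (pixels), "distortion" ([k1, k2, p1, p2, k3] as OpenCV has them; the pictures are not rectified), "pose" (4x4, takes a point from camera to world coordinates). Camera axes: x right, y up, looking along -z (the intrinsics and any distortion apply to the point x, -y, -z); pixel columns grow to the right and rows downward; lengths in m; the calibration is good to about 2 mm. A picture is of the moment at which its call begins: read the wrist's pose just before it. camera_model takes no time and is no camera call; for the wrist camera it gives the pose at the moment of the call.
- bot.close_job(): hands the job in, once; it reports no verdict.
The state is a dict: "clock": time; "joint_pos": joint angles; "qvel": joint speeds; "effort": joint torques, N m; "ee_pos": TCP position; "tcp_rot": TCP orientation; "wrist_force": force on the tool from outside, world axes, zero at the start; "wrist_torque": the same for the moment, N m; "grip_width": opening from 0.0 (shut) to 1.0 (fully open).
Only numpy, scipy, OpenCV 4.12 (cv2) and the standard library are available. Lean on these libraries where they do the work, as an engineer would, in place of code of your own. Each camera call takes 0.05 s, during which the arm holds its last target.

TASK

Close the filter well of the white console with the aluminium hatch panel: the panel is longer than the opening, so tilt it, slip one end deep under the wide blue lip, lower the other end into the well past the white lip until it lies flat on both ledges. Then slide it back under the white lip until it meets the hidden rubber seal, and press it there with about 10 N for a good second to bed the seal without crushing it. Work gently and by feel, never ramming the panel into the console; then let go, leaving it flat with both ends under the lips, and leave the bottle, the dishes and the tube rack where they are.

Things in the scene. Friction and masses are not known exactly. Their poses are not given: they have to be found in the camera images.
- console: Fixed rigid white console, 51 mm high, with a well open at the top. Origin: on the bench under the middle of the opening; x runs along the opening towards the wide blue lip, z up. In this frame, mm: opening x = -68 to 68, y = -59 to 59 (full-height side walls); outer faces x = -112 and 122, y = -85 and 85. Two flat ledges, tops at z = 30, x = 52 to 95 and -90 to -52, full width; well floor z = 6.
- deep_wall (a point): Foot of the hard end wall below the blue lip, at ledge height, mid-width (console frame x = 95, z = 30 mm). The blue lip covers x = 68 to 95, underside z = 46, top z = 51, so the pocket below it is 27 mm deep and 16 mm high. With the panel flat and touching this wall, its other end clears the edge of the white lip by 3 mm. Axes as the console's.
- seal: Bracket of the rubber seal, fixed below the white lip; origin: foot of the end wall, console x = -90, z = 30 mm, axes as the console's. It carries a hard black rubber strip, 116 mm wide, practically rigid, whose face is set anywhere from x = -86 to -71, out of sight under the lip and different each time: it is found by touch. The lip covers x = -90 to -68, underside z = 46, top z = 51.
- panel: Loose rigid aluminium hatch panel, 160 x 110 x 6 mm, 0.2 to 0.4 kg, flat on the bench; a half turn changes nothing. Origin: centre of its underside; x along the 160 mm, z up through the handle. Black D-handle across its middle: bar along y, 78 mm long, 14 mm thick in x, 26 to 54 mm above the underside, open below it between posts at y = -34 and 34. Pinch the bar along x from above.
- bottle: Bystander: amber bottle, 54 mm diameter, 100 mm high; origin at the centre of its underside.
- dishes: Bystander: stack of two round culture dishes, 89 mm diameter, 30 mm high; origin at the centre of its underside.
- tuberack: Bystander: blue tube rack, 60 x 130 mm, 45 mm high over the tube caps; origin at the centre of its underside, y along its length.
Mind the look-alikes: they are no part of the job. There is more than one size of the panel; the job needs the middle-sized.

How it is judged:
On the way, in this order (a step that is already met when the one before it is completed fails the run):
1. the panel, tilted, has one end under the blue lip (angle between panel's own z axis and vertical above 0.08 rad and x of panel in the frame of console between 0 and 0.03 m and z of panel in the frame of console below 0.057 m), for 0.05 s.
2. the panel's other end is down in the well, the panel about flat on the ledges (angle between panel's own z axis and vertical below 0.05 rad and x of panel in the frame of console above -0.009 m and z of panel in the frame of console below 0.036 m), for 0.05 s.
3. the flat panel is pressed against the seal with 6 to 14 N for half a second (contact force between panel and seal between 6 and 14 N and angle between panel's own z axis and vertical below 0.04 rad), for 0.5 s.
At the end, for the whole second after the job is handed in: The panel lies flat on both ledges (within 2.5 mm in height and 0.03 rad) with both ends still under the lips (1.5 mm or more under the white one, 3 mm under the blue one), in line with the console within 0.06 rad; released and at rest (x of panel in the frame of console between -0.009 and 0.0105 m and z of panel in the frame of console between 0.0275 and 0.0325 m and angle between panel's own z axis and vertical below 0.03 rad and angle between the x axis of panel and the x axis of console, either way round below 0.06 rad and linear speed of panel below 0.01 m/s); the robot touches nothing.
It fails at once if the panel pressed against the console with more than 25 N (contact force between panel and console above 25 N).
It fails at once if the seal crushed with more than 18 N (contact force between panel and seal above 18 N).
It fails at once if the robot pressed on the console itself with more than 10 N (contact force between any of the fingers, the arm and console above 10 N).
It fails at once if a bystander moved by more than 15 mm (distance of any of bottle, dishes, tuberack from where it was at the start of the episode above 0.015 m).
It also fails if it takes over 64 s, if anything falls off the work surface, if the arm or the gripper's body presses on something with over 40 N, if the wrist force passes 120 N, or if a joint passes its speed limit or range.

## Working session

There is one attempt and no reset: what is moved stays moved. The work goes in short steps, Python scripts to look and compute and a tool call to move; the robot and the scene stay as the last step left them, time stands still between calls to the robot, and variables do not carry over. Pictures are saved under pics/ and viewed, and the job is handed in when it is done.

Besides the shell and the picture viewer there is one more tool, called after ">>>" as a command line: name --argument value ..., lists and objects as JSON in quotes. apply_moves: Moves the arm, as the interface text tells. Its arguments: {"type":"object","properties":{"increments":{"type":"array","items":{"type":"object","properties":{"travel":{"type":"array","items":{"type":"number"}},"turn":{"type":"number"}}}},"jaw":{"type":"number"},"force":{"type":"number"}},"required":["increments"]}

```bash
ls; mkdir -p pics
python3 - <<'E'
from bench import bot
import cv2
print(bot.read_state())
for n in ["scene","side","wrist"]:
    m=bot.camera_model(n); print(n,m)
    im=bot.read_camera(n); cv2.imwrite(f"pics/{n}0.png",im[:,:,::-1])
E
```

```text
pics
{'clock': 0.0, 'joint_pos': array([-0.09920663,  0.33392153,  0.03986634,  1.46630363, -0.01336793,
        1.34327701, -0.05851177]), 'qvel': array([-0.00022428, -0.00152935, -0.00035535,  0.00037218, -0.00106591,
        0.001176  , -0.00031139]), 'effort': array([ 4.63630895e-04, -6.58554840e+01,  1.36586554e+00, -4.05554795e+01,
        1.68904377e-02,  1.27170872e-02, -1.99809978e-05]), 'ee_pos': array([ 6.49536766e-01, -3.18391499e-05,  2.30398463e-01]), 'tcp_rot': array([-1.21050545,  1.21034552, -1.2085345 ]), 'wrist_force': array([0.19759119, 0.44994319, 0.36880429]), 'wrist_torque': array([-0.01467243, -0.00273359,  0.02787702]), 'grip_width': 0.9983180930197275}
scene {'fx': 381.0193152944004, 'fy': 381.0193152944004, 'cx': 281.6575886055742, 'cy': 206.56760109008636, 'distortion': array([-0.03521719,  0.        ,  0.        ,  0.        ,  0.        ]), 'pose': array([[-0.7412321 , -0.53524729,  0.40507445,  0.89241898],
       [ 0.67119987, -0.58372074,  0.45690353,  0.39615855],
       [-0.00810602,  0.61055748,  0.79193046,  0.84800109],
       [ 0.        ,  0.  
[... 321 characters left out ...]
 0.61302146, -0.69406917, -0.90898904],
       [-0.00154476,  0.74909444,  0.66246142,  0.84252587],
       [ 0.        ,  0.        ,  0.        ,  1.        ]])}
wrist {'fx': 336.65455508802, 'fy': 336.65455508802, 'cx': 277.6618240914492, 'cy': 212.38260990004164, 'distortion': array([0.02542365, 0.        , 0.        , 0.        , 0.        ]), 'pose': array([[ 9.99998313e-01,  1.01000866e-04,  1.83384121e-03,
         6.48309427e-01],
       [-6.18316310e-04,  9.58715256e-01,  2.84367148e-01,
         7.33582566e-02],
       [-1.72941022e-03, -2.84367803e-01,  9.58713702e-01,
         3.71700743e-01],
       [ 0.00000000e+00,  0.00000000e+00,  0.00000000e+00,
         1.00000000e+00]])}
```

View pics/scene0.png

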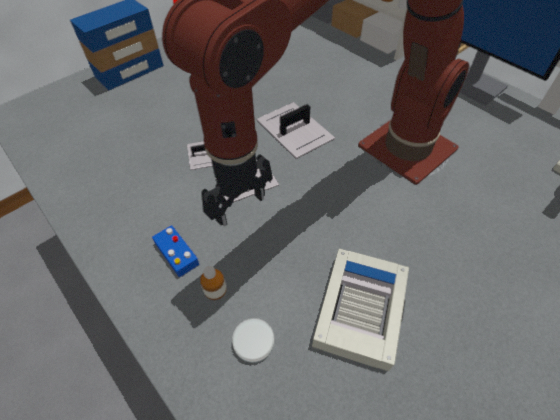

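View pics/side0.png

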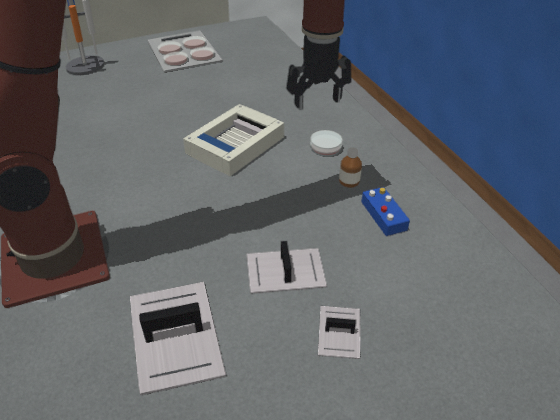

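View pics/wrist0.png

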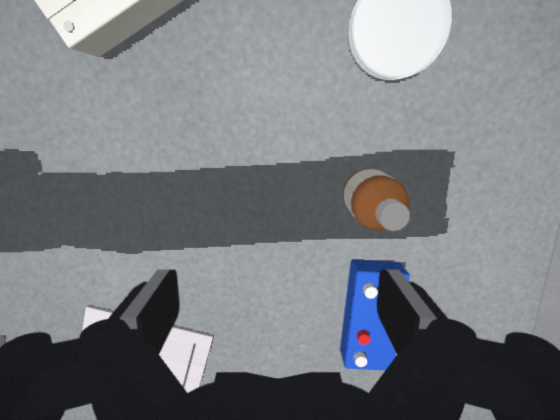

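The side view shows three panels: large at (176,335), middle at (286,270) and small at (340,332). The console is at (235,138), with its blue lip towards the robot. I'll enlarge the crops to pick corners.

Run:
```python
import cv2
a=cv2.imread("pics/side0.png");b=cv2.imread("pics/scene0.png")
def c(im,x,y,w,h,s,n): cv2.imwrite(n,cv2.resize(im[y:y+h,x:x+w],None,fx=s,fy=s,interpolation=cv2.INTER_CUBIC))
c(a,235,230,100,75,8,"pics/c1.png")
c(a,175,95,120,90,6.5,"pics/c2.png")
c(b,300,240,120,130,4.5,"pics/c3.png")
```

```text
(no output)
```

View pics/c1.png

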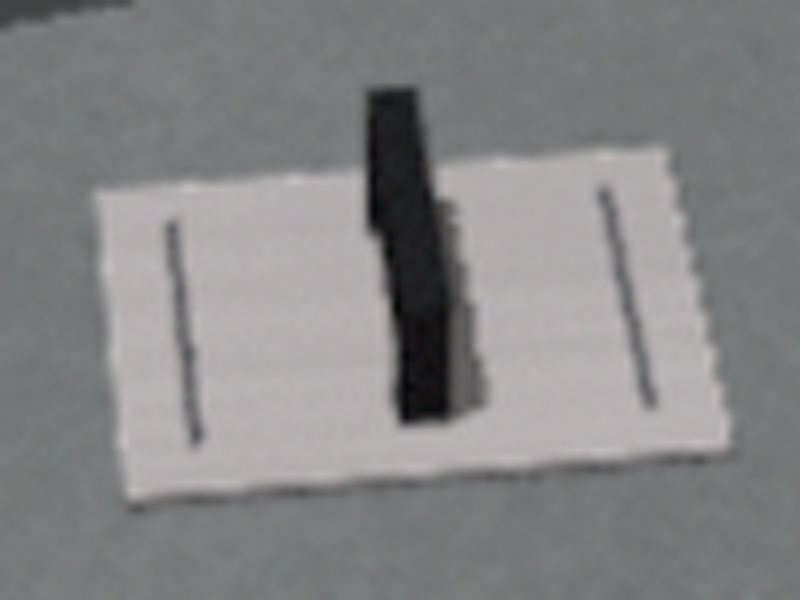

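View pics/c2.png

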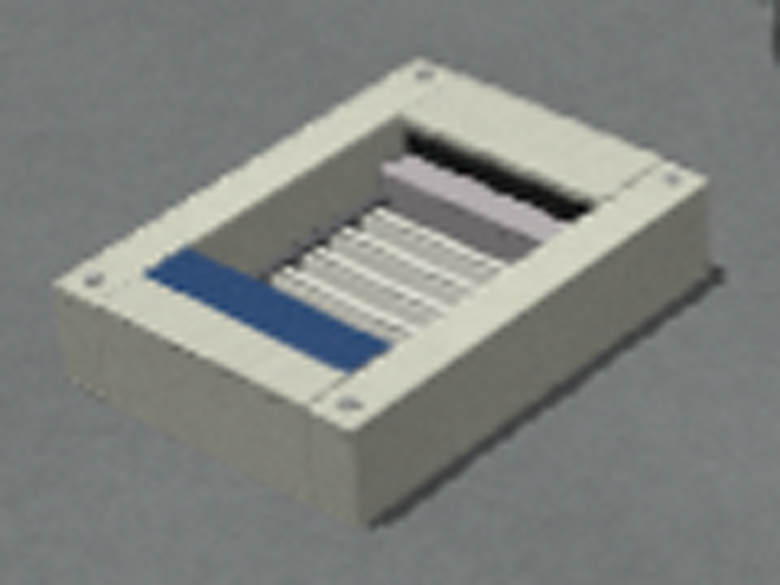

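View pics/c3.png

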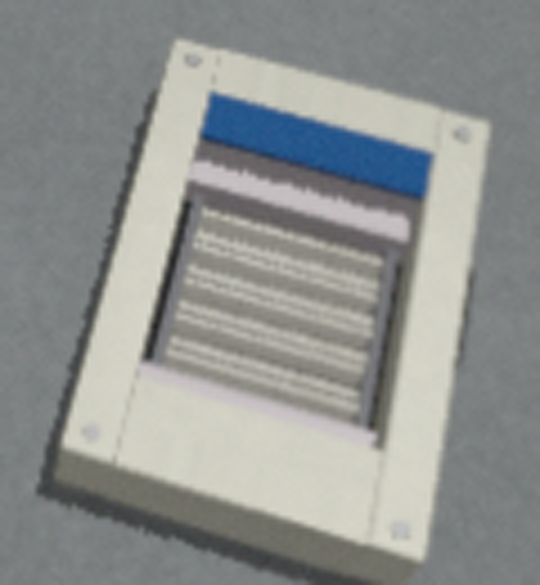

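```bash
cat > h.py <<'E'
import numpy as np,cv2
from scipy.optimize import least_squares
from bench import bot
def px(c,x0,y0,s): return (np.array(c,float)+.5)/s-.5+[x0,y0]
def rays(m,uv):
    K=np.array([[m['fx'],0,m['cx']],[0,m['fy'],m['cy']],[0,0,1]])
    u=cv2.undistortPoints(np.array(uv,float).reshape(-1,1,2),K,np.array(m['distortion'])).reshape(-1,2)
    d=np.c_[u[:,0],-u[:,1],-np.ones(len(u))]
    return m['pose'][:3,3],d@m['pose'][:3,:3].T
def onz(m,uv,z):
    o,d=rays(m,uv); z=np.broadcast_to(z,(len(d),)); return o+d*((z-o[2])/d[:,2])[:,None]
def proj(m,P):
    K=np.array([[m['fx'],0,m['cx']],[0,m['fy'],m['cy']],[0,0,1]])
    T=np.linalg.inv(m['pose']); p=np.atleast_2d(P)@T[:3,:3].T+T[:3,3]
    p=p*[1,-1,-1]
    return cv2.projectPoints(p.reshape(-1,1,3),np.zeros(3),np.zeros(3),K,np.array(m['distortion']))[0].reshape(-1,2)
def fit2d(L,W):
    """local pts -> world pts, returns x,y,yaw,residuals"""
    L=np.array(L);W=np.array(W)[:,:2]
    def f(q): c,s=np.cos(q[2]),np.sin(q[2]); return (L@np.array([[c,s],[-s,c]])+q[:2]-W).ravel()
    best=min((least_squares(f,[*W.mean(0),a]) for a in np.arange(0,6.3,.7)),key=lambda r:r.cost)
    return best.x,best.fun.reshape(-1,2)
E
python3 - <<'E'
from h import *
ms=bot.camera_model("side");mc=bot.camera_model("scene")
P=onz(ms,px([(97,190),(665,150),(730,450),(130,494)],235,230,8),.006)
print(P, [np.linalg.norm(P[i]-P[i-1]) for i in range(4)])
print(fit2d([(-.08,.055),(.08,.055),(.08,-.055),(-.08,-.055)],P))
# handle top
print(onz(ms,px([(392,92),(424,295)],235,230,8),.054))
C=onz(ms,px([(420,57),(708,182),(355,432),(55,285)],175,95,6.5),.051)
D=onz(mc,px([(65,450),(425,560),(490,123),(177,40)],300,240,4.5),.051)
L=[(-.112,-.085),(-.112,.085),(.122,.085),(.122,-.085)]
for W in (C,D):
    print(W,[np.linalg.norm(W[i]-W[i-1]) for i in range(4)])
L=[(-.112,.085),(-.112,-.085),(.122,-.085),(.122,.085)]
print(fit2d(L,C)); 
for LL in (L,[L[1],L[0],L[3],L[2]]): print(fit2d(LL,D))
E
```

```text
[[ 0.41273568 -0.1596792   0.006     ]
 [ 0.56454965 -0.2054358   0.006     ]
 [ 0.5330756  -0.30930622  0.006     ]
 [ 0.38362649 -0.26366534  0.006     ]] [np.float64(0.10798362274985984), np.float64(0.15855960380838022), np.float64(0.10853422944802756), np.float64(0.15626300920930936)]
(array([ 0.47349686, -0.23452164, -0.29104179]), array([[-9.21908865e-05,  8.00589592e-04],
       [ 1.36511124e-03,  6.45131143e-04],
       [ 1.27461737e-03, -8.58452267e-04],
       [-2.54753773e-03, -5.87268468e-04]]))
[[ 0.48385978 -0.19882835  0.054     ]
 [ 0.46301651 -0.26838484  0.054     ]]
[[0.58859939 0.38351702 0.051     ]
 [0.66898017 0.23468805 0.051     ]
 [0.46890083 0.1200034  0.051     ]
 [0.38532119 0.26653839 0.051     ]] [np.float64(0.23453363530140975), np.float64(0.16914825500249311), np.float64(0.2306172395590329), np.float64(0.1686951735828694)]
[[0.67026429 0.24194643 0.051     ]
 [0.58664989 0.38587851 0.051     ]
 [0.3850087  0.27156103 0.051     ]
 [0.46847785 0.12610503 0.051     ]] [np.float64(0.23267358959738646), np.float64(0.1664566457195537), np.float64(0.23179226953439563), np.float64(0.16770374726922038)]
(array([0.53224544, 0.25374652, 3.67905919]), array([[ 0.08337171, -0.14544654],
       [-0.0840425 ,  0.14941387],
       [-0.08497114,  0.14429956],
       [ 0.08564193, -0.14826688]]))
(array([0.53193872, 0.25885812, 3.66181617]), array([[ 0.00110903, -0.00117119],
       [ 0.00022084,  0.0024071 ],
       [-0.00118166,  0.00040924],
       [-0.00014821, -0.00164514]]))
(array([0.53195741, 0.25882521, 3.65424753]), array([[-0.08239687,  0.14588681],
       [ 0.08460127, -0.14619099],
       [ 0.08232424, -0.14664877],
       [-0.08452864,  0.14695295]]))
```

Console yaw is about 3.66 rad (x axis towards the robot). The middle panel is at about (0.4735, -0.234) with yaw -0.29, and its handle agrees.

Since the tool can only yaw, I'll pinch the bar by its ends (78 mm, along y). That lets the panel hinge in the pads about y when it meets the lip. Next I'll look from above the panel.

>>> apply_moves --increments '[{"travel":[-17.6,-23.4,-3],"turn":1.28},{"travel":[-17.6,-23.4,-3],"turn":1.28},{"travel":[-17.6,-23.4,-3],"turn":1.28},{"travel":[-17.6,-23.4,-3],"turn":1.28},{"travel":[-17.6,-23.4,-3],"turn":1.28},{"travel":[-17.6,-23.4,-3],"turn":1.28},{"travel":[-17.6,-23.4,-3],"turn":1.28},{"travel":[-17.6,-23.4,-3],"turn":1.28},{"travel":[-17.6,-23.4,-3],"turn":1.28},{"travel":[-17.6,-23.4,-3],"turn":1.28},{"travel":[-17.6,-23.4,-3],"turn":1.28},{"travel":[-17.6,-23.4,-3],"turn":1.28}]' --jaw -1

```text
clock: 1.35
ee_pos: [0.474, -0.2339, 0.2012]
tcp_rot: [-1.559, 0.23, -0.23]
wrist_force: [-0.4, -0.2, -0.1]
grip_width: 1.002
```

Run:
```python
from h import *
s=bot.read_state(); m=bot.camera_model("wrist"); im=bot.read_camera("wrist"); cv2.imwrite("pics/w1.png",im[:,:,::-1])
print(s['clock'],s['ee_pos'],s['joint_pos'],s['wrist_force'])
from scipy.spatial.transform import Rotation as R
print(R.from_rotvec(s['tcp_rot']).as_matrix().round(3)); print(m['pose'].round(4))
np.save("w1.npy",m['pose'])
print(proj(m,[[.4735,-.234,.054],s['ee_pos']]))
im=bot.read_camera("scene"); cv2.imwrite("pics/scene1.png",im[:,:,::-1])
```

```text
1.35 [ 0.47397614 -0.2339093   0.20123387] [ 0.29658115  0.10563147  0.08342936  1.80463005 -0.00922795  1.23188844
  1.66015402] [-0.4487864  -0.19427526 -0.14233763]
[[ 0.957 -0.     0.289]
 [-0.289 -0.     0.957]
 [-0.    -1.    -0.   ]]
[[ 2.897e-01 -9.176e-01 -2.720e-01  4.032e-01]
 [ 9.571e-01  2.778e-01  8.200e-02 -2.120e-01]
 [ 3.000e-04 -2.841e-01  9.588e-01  3.424e-01]
 [ 0.000e+00  0.000e+00  0.000e+00  1.000e+00]]
[[276.82790501 199.58153515]
 [276.6545585  279.02794869]]
```

View pics/w1.png

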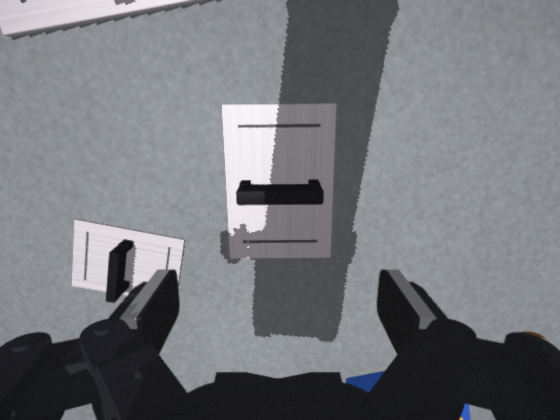

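View pics/scene1.png

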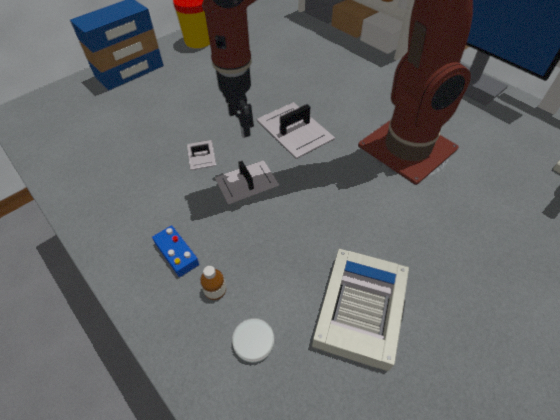

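The wrist view shows the middle panel with corners at about (222,105), (336,104), (331,257) and (228,258), and the bar top running from (237,192) to (323,190). I'll enlarge it.

Run:
```python
import cv2
a=cv2.imread("pics/w1.png")
x,y,w,h=205,90,150,180
cv2.imwrite("pics/c4.png",cv2.resize(a[y:y+h,x:x+w],None,fx=4,fy=3.3,interpolation=cv2.INTER_CUBIC)[:600])
x,y,w,h=225,170,110,45
cv2.imwrite("pics/c5.png",cv2.convertScaleAbs(cv2.resize(a[y:y+h,x:x+w],None,fx=7,fy=7,interpolation=cv2.INTER_CUBIC),alpha=1.8))
```

```text
(no output)
```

View pics/c4.png

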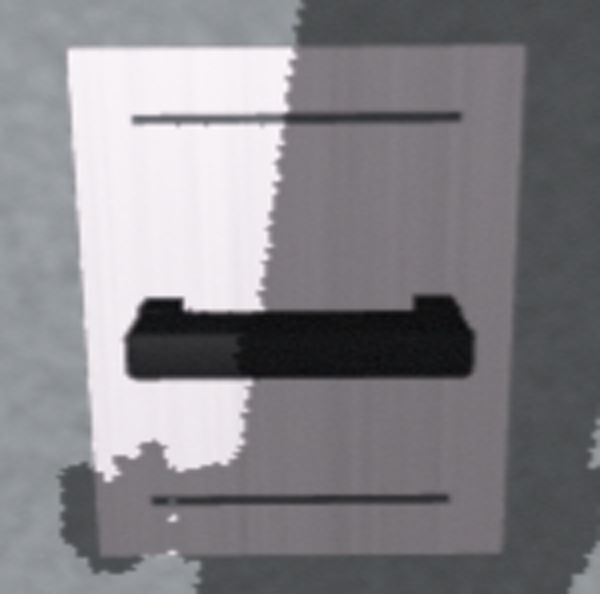

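View pics/c5.png

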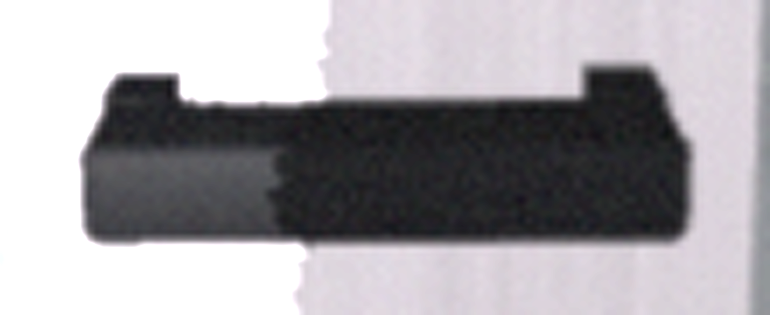

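Run:
```python
from h import *
m=bot.camera_model("wrist")
B=onz(m,px([(82,148),(690,146),(688,240),(84,241)],225,170,7),.054)
print(B.round(4),np.linalg.norm(B[0]-B[1]),np.linalg.norm(B[1]-B[2]))
# bar local x along panel x, left in image = -y? 
print(fit2d([(-.007,-.039),(-.007,.039),(.007,.039),(.007,-.039)],B),fit2d([(.007,-.039),(.007,.039),(-.007,.039),(-.007,-.039)],B)[0])
q=[((67+.5)/4-.5+205,(47+.5)/3.3-.5+90),((525+.5)/4-.5+205,(46+.5)/3.3-.5+90),((501+.5)/4-.5+205,(553+.5)/3.3-.5+90),((101+.5)/4-.5+205,(555+.5)/3.3-.5+90)]
P=onz(m,q,.006); print(P.round(4))
print(fit2d([(-.08,-.055),(-.08,.055),(.08,.055),(.08,-.055)],P))
```

```text
[[ 0.4556 -0.2657  0.054 ]
 [ 0.4774 -0.1928  0.054 ]
 [ 0.4891 -0.1961  0.054 ]
 [ 0.4671 -0.2694  0.054 ]] 0.07612097684999947 0.01218320510954215
(array([ 0.47230087, -0.2309685 ,  5.99280308]), array([[-0.00120183, -0.00062457],
       [-0.0006024 ,  0.00115746],
       [ 0.00108579,  0.00045635],
       [ 0.00071844, -0.00098924]])) [ 0.47230087 -0.2309685  -0.29035268]
[[ 0.3805 -0.2609  0.006 ]
 [ 0.4116 -0.1569  0.006 ]
 [ 0.5636 -0.2012  0.006 ]
 [ 0.533  -0.3053  0.006 ]]
(array([ 0.47216515, -0.231079  ,  5.99813627]), array([[-0.00058363, -0.00043082],
       [-0.00074204,  0.001075  ],
       [ 0.00081547,  0.00044497],
       [ 0.0005102 , -0.00108916]]))
```

The wrist camera gives (0.4722, -0.2310), against (0.4735, -0.2345) from the side camera. Finger symmetry in the image supports the wrist value. I'll shift, descend and look again before the tight straddle.

>>> apply_moves --increments '[{"travel":[-0.15,0.25,-4],"turn":0.0},{"travel":[-0.15,0.25,-8],"turn":0.0},{"travel":[-0.15,0.25,-12],"turn":0.0},{"travel":[-0.15,0.25,-12.5],"turn":0.0},{"travel":[-0.15,0.25,-12.5],"turn":0.0}]'

```text
clock: 1.95
ee_pos: [0.4721, -0.2313, 0.0761]
tcp_rot: [-1.558, 0.23, -0.227]
wrist_force: [0.4, -0.2, 1.3]
grip_width: 0.997
```

Run:
```python
from h import *
s=bot.read_state(); m=bot.camera_model("wrist"); im=bot.read_camera("wrist"); cv2.imwrite("pics/w2.png",im[:,:,::-1])
print(s['clock'],s['ee_pos'],s['wrist_force'],s['tcp_rot'])
a=im[:,:,::-1][150:420,120:440]
cv2.imwrite("pics/w2c.png",cv2.convertScaleAbs(cv2.resize(a,None,fx=2.2,fy=2.2,interpolation=cv2.INTER_CUBIC),alpha=2))
```

```text
1.95 [ 0.4720694  -0.23132925  0.07612883] [ 0.44365738 -0.21361528  1.26828114] [-1.55838652  0.23016677 -0.22714827]
```

View pics/w2c.png

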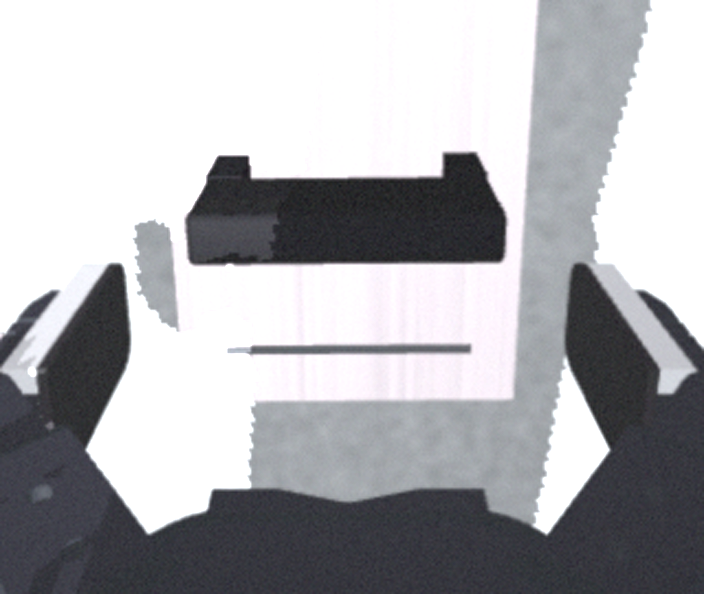

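The bar spans columns 187–505 between pad tips at 125 and 572, so it is centred within about 0.6 mm. I'll descend.

>>> apply_moves --increments '[{"travel":[0,0,-1],"turn":0.0},{"travel":[0,0,-1.8],"turn":0.0},{"travel":[0,0,-2.4],"turn":0.0},{"travel":[0,0,-2.8],"turn":0.0}]'

```text
clock: 2.4
ee_pos: [0.4724, -0.2315, 0.0479]
tcp_rot: [-1.559, 0.228, -0.228]
wrist_force: [-0.2, -0.1, 1.0]
grip_width: 1.001
```

Run:
```python
from h import *
s=bot.read_state(); m=bot.camera_model("wrist"); im=bot.read_camera("wrist")
print(s['clock'],s['ee_pos'],s['wrist_force'])
a=im[:,:,::-1][150:420,120:440]
cv2.imwrite("pics/w3c.png",cv2.convertScaleAbs(cv2.resize(a,None,fx=2.2,fy=2.2,interpolation=cv2.INTER_CUBIC),alpha=2))
```

```text
2.4 [ 0.47237021 -0.23148983  0.04791781] [-0.24157795 -0.06228126  0.98216009]
```

View pics/w3c.png

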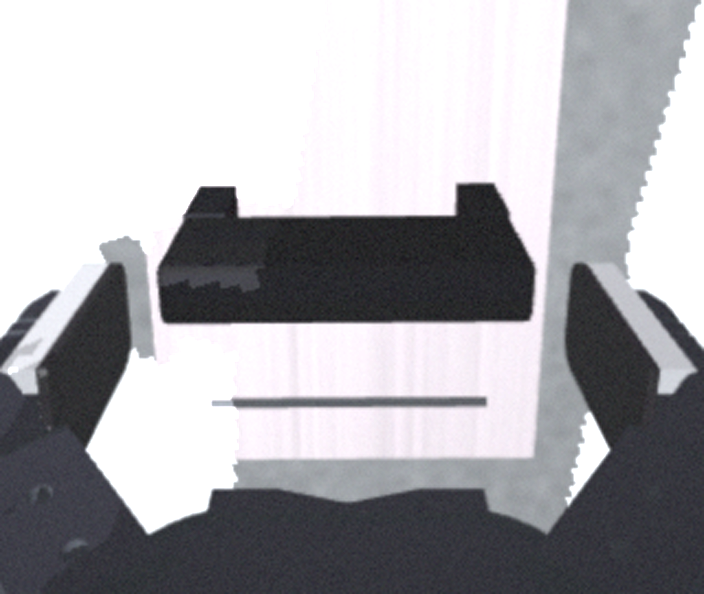

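Still centred (160–534, midpoint 347). I'll continue down to grasp height.

>>> apply_moves --increments '[{"travel":[0,0,-0.6],"turn":0.0},{"travel":[0,0,-1.2],"turn":0.0},{"travel":[0,0,-1.8],"turn":0.0},{"travel":[0,0,-2.4],"turn":0.0},{"travel":[0,0,-3.0],"turn":0.0},{"travel":[0,0,-3.5],"turn":0.0},{"travel":[0,0,-3.5],"turn":0.0}]'

```text
clock: 3.15
ee_pos: [0.472, -0.2313, 0.0125]
tcp_rot: [-1.558, 0.229, -0.227]
wrist_force: [-0.1, 0.0, -0.0]
grip_width: 0.999
```

Run:
```python
from h import *
s=bot.read_state(); m=bot.camera_model("wrist"); im=bot.read_camera("wrist")
print(s['clock'],s['ee_pos'],s['wrist_force'])
a=im[:,:,::-1][150:420,120:440]
cv2.imwrite("pics/w4c.png",cv2.convertScaleAbs(cv2.resize(a,None,fx=2.2,fy=2.2,interpolation=cv2.INTER_CUBIC),alpha=2))
a=bot.read_camera("side")[200:320,220:380,::-1]
cv2.imwrite("pics/s4c.png",cv2.resize(a,None,fx=4.5,fy=4.5,interpolation=cv2.INTER_CUBIC))
```

```text
3.15 [ 0.47199239 -0.23131496  0.01249187] [-0.11525832  0.04820594 -0.03312216]
```

View pics/w4c.png

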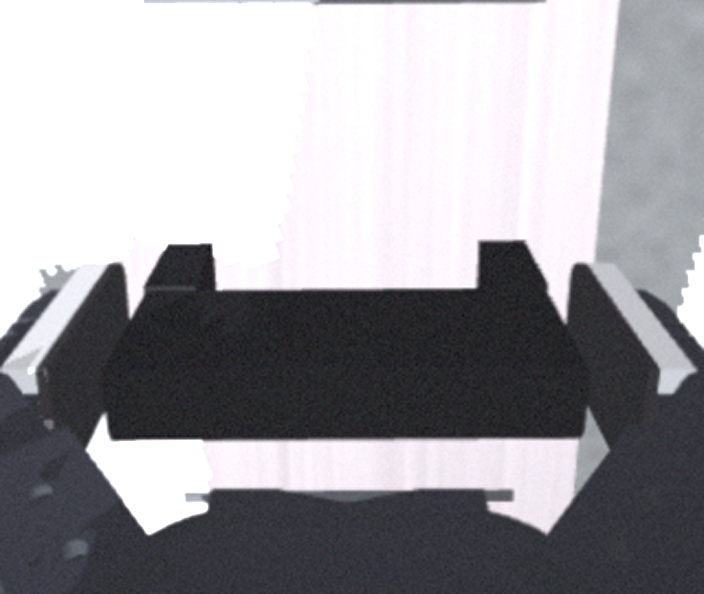

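View pics/s4c.png

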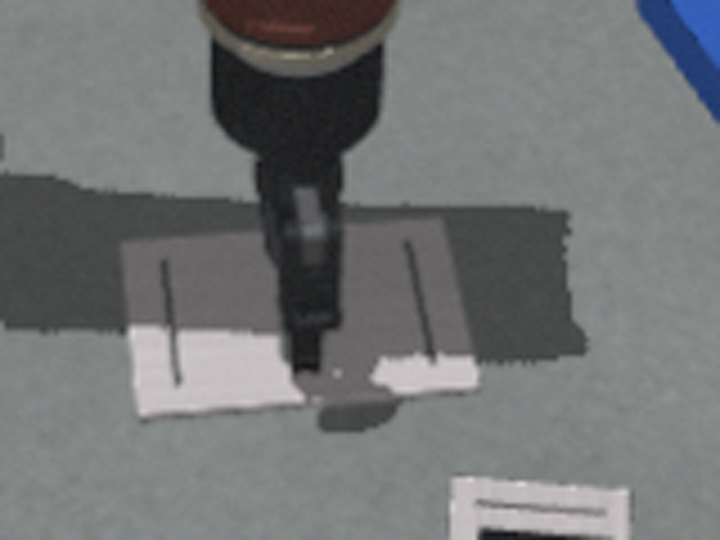

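Straddled and free of contact. Closing gently.

>>> apply_moves --increments '[{"travel":[0,0,0],"turn":0.0},{"travel":[0,0,0],"turn":0.0},{"travel":[0,0,0],"turn":0.0},{"travel":[0,0,0],"turn":0.0},{"travel":[0,0,0],"turn":0.0},{"travel":[0,0,0.5],"turn":0.0},{"travel":[0,0,1],"turn":0.0},{"travel":[0,0,2],"turn":0.0},{"travel":[0,0,3],"turn":0.0},{"travel":[0,0,4],"turn":0.0},{"travel":[0,0,4],"turn":0.0}]' --jaw 1 --force 30

```text
clock: 4.35
ee_pos: [0.4736, -0.232, 0.0553]
tcp_rot: [-1.559, 0.226, -0.231]
wrist_force: [0.7, 0.7, -2.1]
grip_width: 0.902
```

Run:
```python
from h import *
s=bot.read_state(); im=bot.read_camera("wrist")
print(s['clock'],s['ee_pos'],s['wrist_force'],s['wrist_torque'],s['grip_width'])
a=im[:,:,::-1][150:420,120:440]
cv2.imwrite("pics/w5c.png",cv2.convertScaleAbs(cv2.resize(a,None,fx=2.2,fy=2.2,interpolation=cv2.INTER_CUBIC),alpha=2))
a=bot.read_camera("side")[180:320,220:380,::-1]
cv2.imwrite("pics/s5c.png",cv2.resize(a,None,fx=4,fy=4,interpolation=cv2.INTER_CUBIC))
```

```text
4.35 [ 0.47362793 -0.23198038  0.05525929] [ 0.72585356  0.65217658 -2.09189866] [-0.01941111 -0.0364327  -0.01203815] 0.9017568839985021
```

View pics/w5c.png

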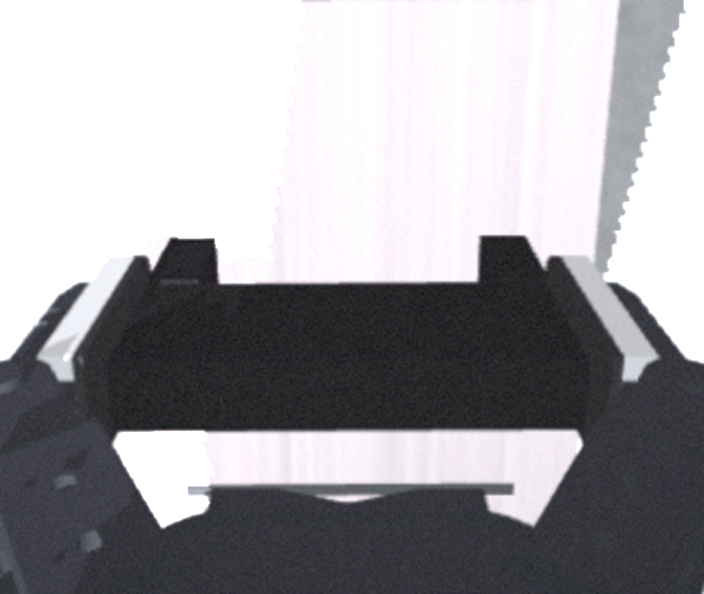

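View pics/s5c.png

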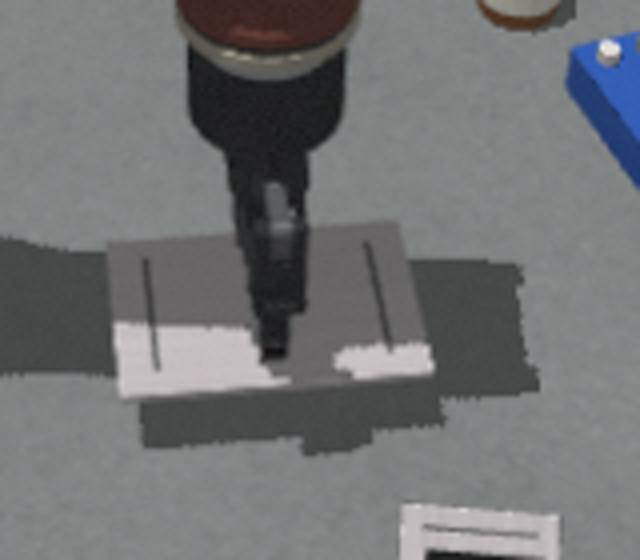

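The panel is lifted level, with its underside about 12.5 mm above TCP height. Before carrying it I'll refine the console pose by checking each camera's bias on the panel, whose position is known from the wrist camera.

Run:
```python
from h import *
ms=bot.camera_model("side");mc=bot.camera_model("scene")
C=onz(ms,px([(420,57),(708,182),(355,432),(55,285)],175,95,6.5),.051)
D=onz(mc,px([(65,450),(425,560),(490,123),(177,40)],300,240,4.5),.051)
L=[(-.112,.085),(-.112,-.085),(.122,-.085),(.122,.085)]
Ls=[L[1],L[0],L[3],L[2]]
print(fit2d(Ls,C));print(fit2d(L,D))
q=fit2d(Ls,C)[0]; q2=fit2d(L,D)[0]
def T(q,P): c,s=np.cos(q[2]),np.sin(q[2]); P=np.array(P,float); return np.c_[P[:,:2]@np.array([[c,s],[-s,c]])+q[:2],P[:,2]]
O=[(-.112,.085,.051),(-.112,-.085,.051),(.122,-.085,.051),(.122,.085,.051)]
I=[(-.068,.059,.051),(-.068,-.059,.051),(.068,-.059,.051),(.068,.059,.051)]
B=[(-.112,.085,0),(-.112,-.085,0),(.122,-.085,0),(.122,.085,0)]
for n,m,qq in (("side",ms,q),("scene",mc,q2)):
    im=cv2.imread(f"pics/{n}0.png"); x0,y0,w,h,s=(175,95,120,90,6) if n=="side" else (300,240,120,130,4.5)
    im=cv2.resize(im[y0:y0+h,x0:x0+w],None,fx=s,fy=s,interpolation=cv2.INTER_CUBIC)
    for P,c in((O,(0,0,255)),(I,(0,255,0)),(B,(255,0,255))):
        p=(proj(m,T(qq,P))-[x0,y0]+.5)*s-.5
        cv2.polylines(im,[p.round().astype(int)],True,c,1)
    cv2.imwrite(f"pics/ov_{n}.png",im)
a=cv2.imread("pics/scene1.png")[150:220,205:290]
cv2.imwrite("pics/sc1c.png",cv2.resize(a,None,fx=8,fy=8,interpolation=cv2.INTER_CUBIC))
```

```text
(array([0.53229865, 0.25365505, 3.65789449]), array([[-0.00086158, -0.0006509 ],
       [ 0.0026811 ,  0.00033744],
       [-0.00073785, -0.00049609],
       [-0.00108167,  0.00080955]]))
(array([0.53193872, 0.25885812, 3.66181617]), array([[ 0.00110903, -0.00117119],
       [ 0.00022084,  0.0024071 ],
       [-0.00118166,  0.00040924],
       [-0.00014821, -0.00164514]]))
```

View pics/ov_side.png

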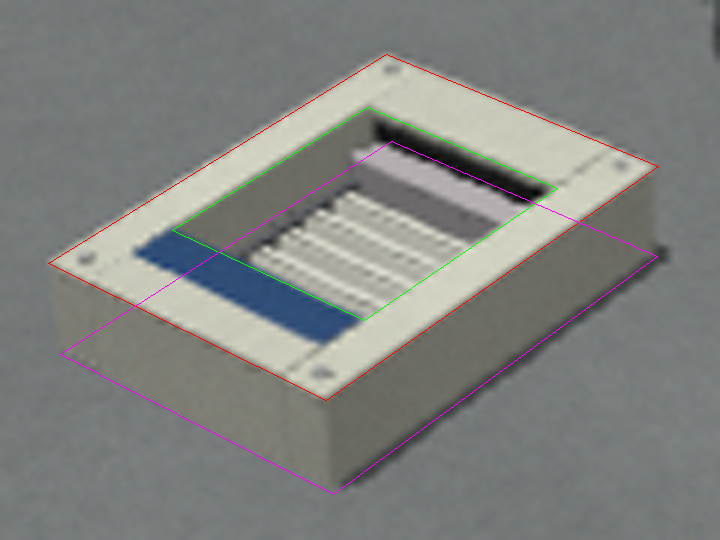

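View pics/ov_scene.png

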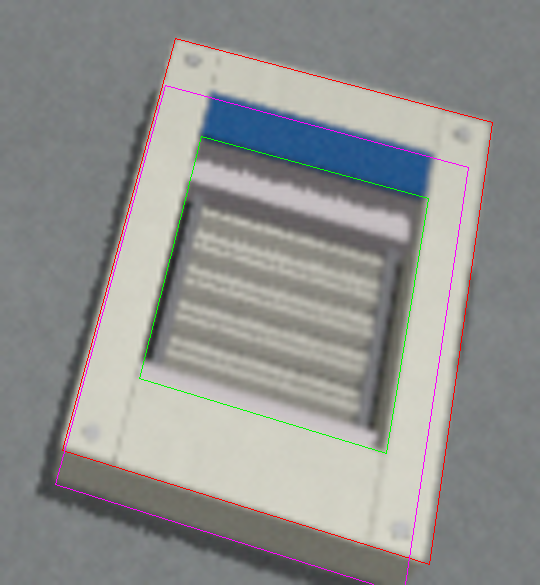

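View pics/sc1c.png

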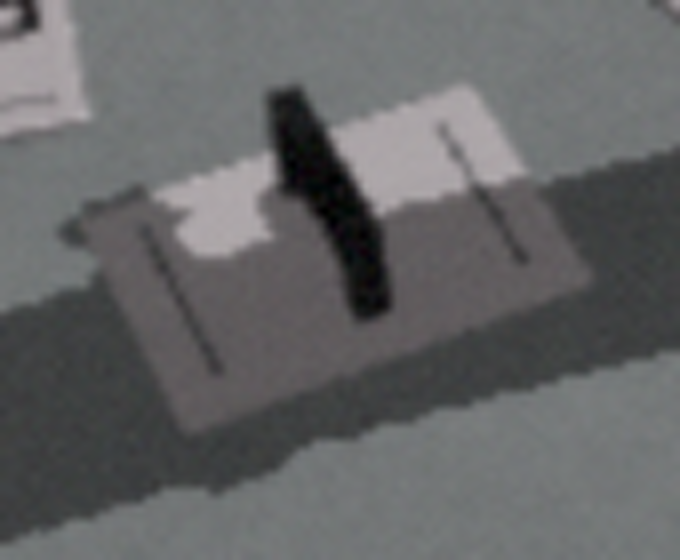

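Run:
```python
from h import *
mc=bot.camera_model("scene")
P=onz(mc,px([(466,84),(592,275),(190,432),(78,232)],205,150,8),.006)
print(P.round(4))
L=[(-.08,.055),(-.08,-.055),(.08,-.055),(.08,.055)]
for l in (L,[L[1],L[0],L[3],L[2]],[L[1],L[2],L[3],L[0]]): print(fit2d(l,P)[0], np.abs(fit2d(l,P)[1]).max())
```

```text
[[ 0.383  -0.2632  0.006 ]
 [ 0.4123 -0.1577  0.006 ]
 [ 0.5652 -0.199   0.006 ]
 [ 0.5386 -0.3025  0.006 ]]
[ 0.47478057 -0.23059394  6.03232444] 0.10630518226651875
[ 0.47478057 -0.23059394 -0.25744776] 0.0016343709157115027
[ 0.47478057 -0.23059394  4.86840137] 0.16046006471960517
```

>>> apply_moves --increments '[{"travel":[0,0,2],"turn":0},{"travel":[0,0,5],"turn":0},{"travel":[0.3,2,8],"turn":0.05},{"travel":[1,5,11],"turn":0.15},{"travel":[1.5,9,13.5],"turn":0.25},{"travel":[2.2,13.5,14.5],"turn":0.35},{"travel":[3,18,14.5],"turn":0.45},{"travel":[3.7,22.5,14.5],"turn":0.55},{"travel":[4.4,27,14.5],"turn":0.65},{"travel":[5,31.5,14.5],"turn":0.75},{"travel":[5.5,36,14.5],"turn":0.808},{"travel":[6,40,14.5],"turn":0.808}]'

```text
clock: 5.65
ee_pos: [0.5319, 0.1708, 0.1977]
tcp_rot: [-1.532, -0.407, 0.408]
wrist_force: [0.3, -0.4, -2.5]
grip_width: 0.907
```

Run:
```python
from h import *
s=bot.read_state(); print(s['clock'],s['ee_pos'],s['wrist_force'],s['wrist_torque'],s['grip_width'],s['joint_pos'])
```

```text
5.65 [0.53193074 0.17084621 0.19770852] [ 0.31844961 -0.39400392 -2.45416654] [-0.0300992  -0.01132627 -0.02063729] 0.9070768283683046 [-0.13032551  0.18765927 -0.29307962  1.72287464  0.05645303  1.24014875
  1.65407437]
```

>>> apply_moves --increments '[{"travel":[0.5,3.5,-0.5],"turn":0},{"travel":[1.0,6.5,-1.5],"turn":0},{"travel":[1.4,8.5,-2.5],"turn":0},{"travel":[1.6,9.6,-3],"turn":0},{"travel":[1.6,9.6,-3],"turn":0},{"travel":[1.6,9.6,-3],"turn":0}]'

```text
clock: 6.25
ee_pos: [0.5486, 0.2632, 0.1682]
tcp_rot: [-1.533, -0.404, 0.405]
wrist_force: [0.5, -0.5, -3.1]
grip_width: 0.905
```

Run:
```python
from h import *
s=bot.read_state(); print(s['clock'],s['ee_pos'],s['wrist_force'],s['tcp_rot'],s['grip_width'])
from scipy.spatial.transform import Rotation as R
M=R.from_rotvec(s['tcp_rot']).as_matrix(); print("jaw dir",M[:,2], np.arctan2(M[1,2],M[0,2])-np.pi/2)
for n in("side","scene","wrist"):
    im=bot.read_camera(n); cv2.imwrite(f"pics/{n}6.png",im[:,:,::-1])
```

```text
6.25 [0.54860819 0.26323541 0.16819811] [ 0.50011535 -0.50263183 -3.07000248] [-1.53344409 -0.40420637  0.40523452] 0.9053432073516746
jaw dir [-4.93658244e-01  8.69655783e-01 -5.98125869e-04] 0.5162913978864259
```

View pics/side6.png

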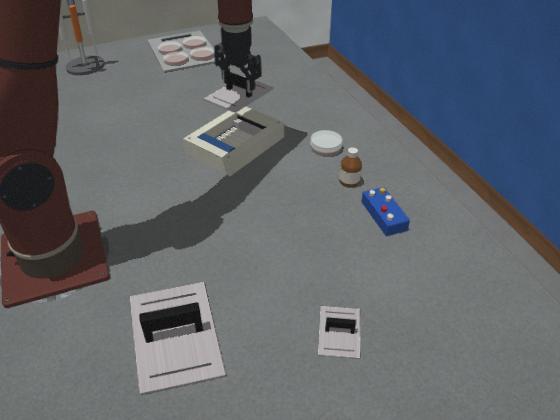

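View pics/scene6.png

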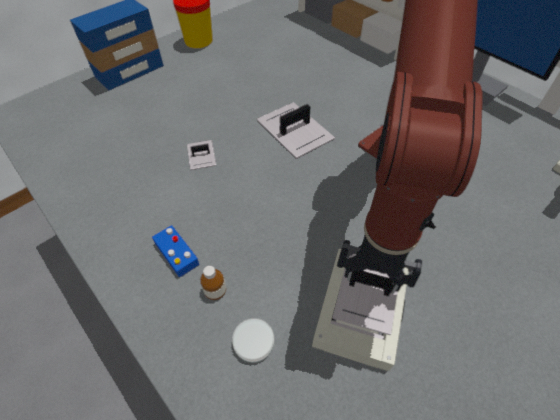

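View pics/wrist6.png

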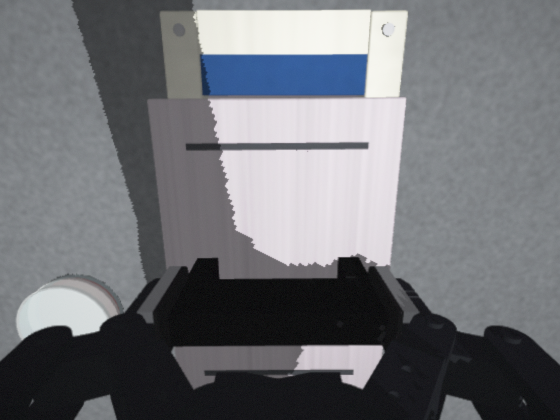

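The wrist view shows the console's blue-lip end beyond the panel edge, which is good for a relative alignment. Enlarging.

Run:
```python
import cv2
a=cv2.imread("pics/wrist6.png")
cv2.imwrite("pics/w6a.png",cv2.resize(a[0:120,135:275],None,fx=5,fy=5,interpolation=cv2.INTER_CUBIC))
cv2.imwrite("pics/w6b.png",cv2.resize(a[0:120,290:430],None,fx=5,fy=5,interpolation=cv2.INTER_CUBIC))
```

```text
(no output)
```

View pics/w6a.png

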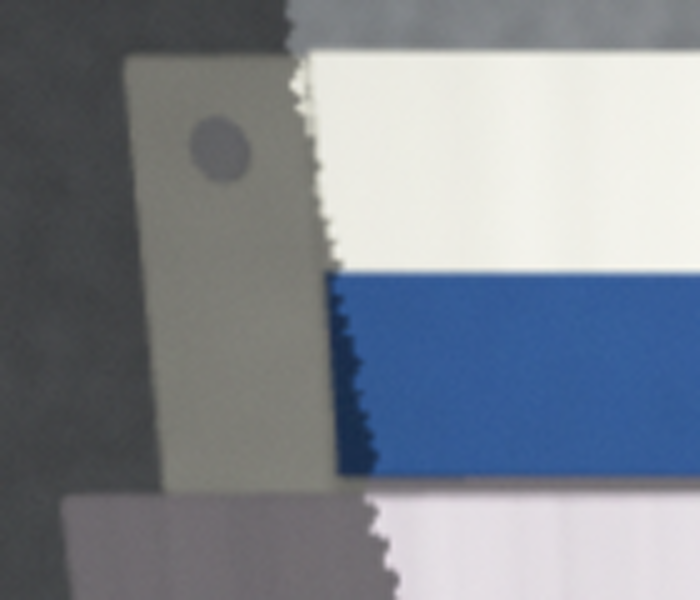

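View pics/w6b.png

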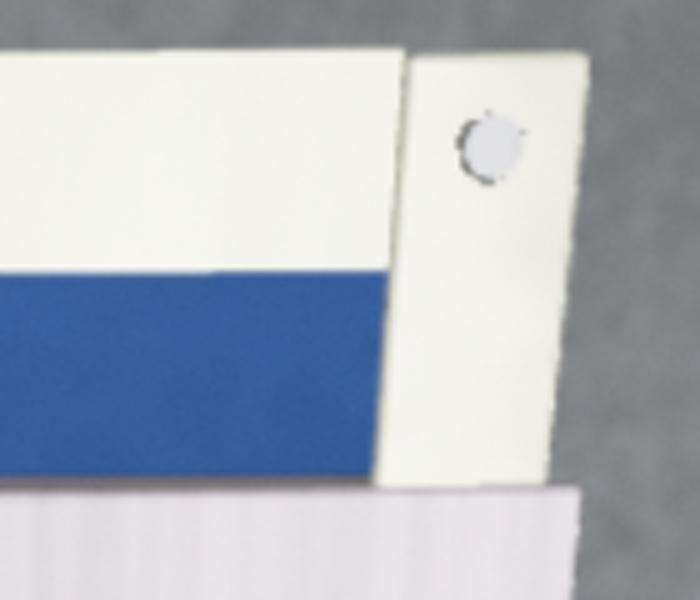

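Run:
```python
from h import *
m=bot.camera_model("wrist"); s=bot.read_state(); print(s['ee_pos'],s['wrist_force'])
uv=np.r_[px([(122,58),(327,270),(338,474)],135,0,5),px([(588,55),(388,270),(372,478)],290,0,5)]
L=[(.122,.085),(.095,.059),(.068,.059),(.122,-.085),(.095,-.059),(.068,-.059)]
W=onz(m,uv,.051); q,r=fit2d(L,W); print("console",q,(r*1000).round(1).tolist())
pu=np.r_[px([(62,495)],135,0,5),px([(580,487)],290,0,5)]
z=s['ee_pos'][2]-.0125+.006
P=onz(m,pu,z); print(P, np.linalg.norm(P[0]-P[1])); 
d=P[1]-P[0]; yaw=np.arctan2(d[1],d[0])+np.pi/2-0; mid=P.mean(0)
print("panel yaw",yaw+np.pi, "c from edge", mid[:2]-.08*np.array([np.cos(q[2]),np.sin(q[2])]))
c,sn=np.cos(q[2]),np.sin(q[2])
def loc(p): d=np.array(p)[:2]-q[:2]; return d@[c,sn],d@[-sn,c]
print("panel end in console",loc(mid)," tcp in console",loc(s['ee_pos']))
```

```text
[0.54902154 0.26301577 0.16894736] [-0.07669876 -0.25431261 -2.91265645]
console [0.53174218 0.25950598 3.65634905] [[-0.2, -1.3], [0.7, -0.4], [0.8, -0.1], [-1.3, 1.1], [0.2, 0.4], [-0.1, 0.3]]
[[0.50652132 0.17874512 0.16244736]
 [0.45340279 0.27140716 0.16244736]] 0.10680745209521844
panel yaw 6.8037035991158215 c from edge [0.54959507 0.26446197]
panel end in console (np.float64(0.06202067462994525), np.float64(0.004475635001825667))  tcp in console (np.float64(-0.01676812437677617), np.float64(0.00545205849948467))
```

Relative to the console, the panel is about 5 mm towards +y, its yaw matches within 0.006 rad, and its blue-side end is at x≈62 mm. I'll correct laterally and lower to just above the lips.

>>> apply_moves --increments '[{"travel":[-0.24,0.42,-1.5],"turn":-0.003},{"travel":[-0.24,0.42,-3.5],"turn":-0.003},{"travel":[-0.24,0.42,-5.5],"turn":-0.003},{"travel":[-0.24,0.42,-7.5],"turn":-0.003},{"travel":[-0.24,0.42,-8.7],"turn":-0.003},{"travel":[-0.24,0.42,-9.3],"turn":-0.003},{"travel":[-0.24,0.42,-9.3],"turn":-0.003},{"travel":[-0.24,0.42,-9.3],"turn":-0.003}]'

```text
clock: 7.2
ee_pos: [0.5465, 0.2689, 0.076]
tcp_rot: [-1.533, -0.404, 0.402]
wrist_force: [0.8, 0.5, -1.9]
grip_width: 0.909
```

```bash
cat > look.py <<'E'
import sys
from h import *
t=sys.argv[1]
from scipy.spatial.transform import Rotation as R
s=bot.read_state(); M=R.from_rotvec(s['tcp_rot']).as_matrix()
Q=np.array([.5308,.2586,3.660]); c,sn=np.cos(Q[2]),np.sin(Q[2])
d=s['ee_pos'][:2]-Q[:2]
f=s['wrist_force']
print("t %.2f tcp %s con x %.1f y %.1f z %.1f mm yaw %.3f grip %.3f"%(s['clock'],s['ee_pos'].round(4),1e3*d@[c,sn],1e3*d@[-sn,c],1e3*s['ee_pos'][2],np.arctan2(M[1,2],M[0,2])-np.pi/2+np.pi,s['grip_width']))
print("F con: x %.2f y %.2f z %.2f"%(f[:2]@[c,sn],f[:2]@[-sn,c],f[2]),"torque",s['wrist_torque'].round(3))
if len(sys.argv)>2:
    if 'w' in sys.argv[2]:
        im=bot.read_camera("wrist")[:,:,::-1]; cv2.imwrite(f"pics/{t}_w.png",im)
    if 's' in sys.argv[2]:
        im=bot.read_camera("side")[80:180,170:310,::-1]; cv2.imwrite(f"pics/{t}_s.png",cv2.resize(im,None,fx=5,fy=5,interpolation=cv2.INTER_CUBIC))
    if 'c' in sys.argv[2]:
        im=bot.read_camera("scene")[230:380,290:440,::-1]; cv2.imwrite(f"pics/{t}_c.png",cv2.resize(im,None,fx=4,fy=4,interpolation=cv2.INTER_CUBIC))
E
python3 look.py a7 wsc
```

```text
t 7.20 tcp [0.5465 0.2689 0.076 ] con x -18.7 y -1.2 z 76.0 mm yaw 3.656 grip 0.909
F con: x -0.91 y -0.06 z -1.89 torque [ 0.007  0.031 -0.038]
```

View pics/a7_w.png

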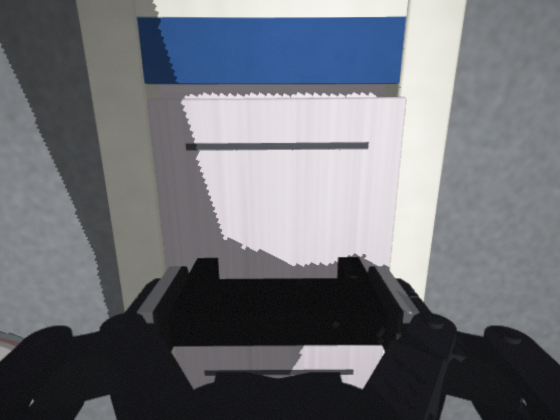

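View pics/a7_s.png

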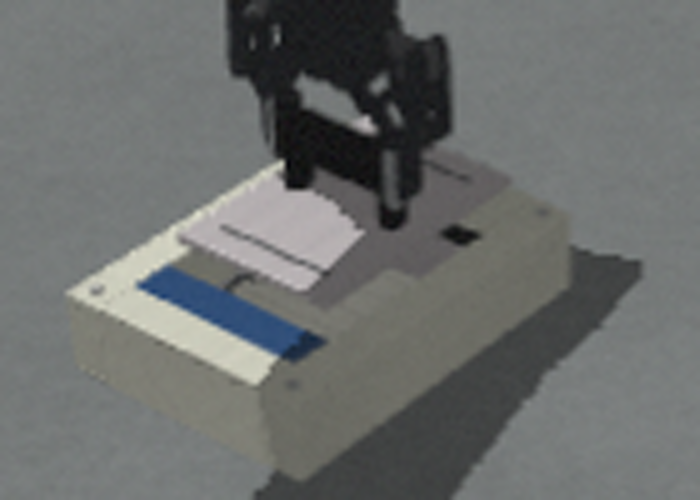

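View pics/a7_c.png

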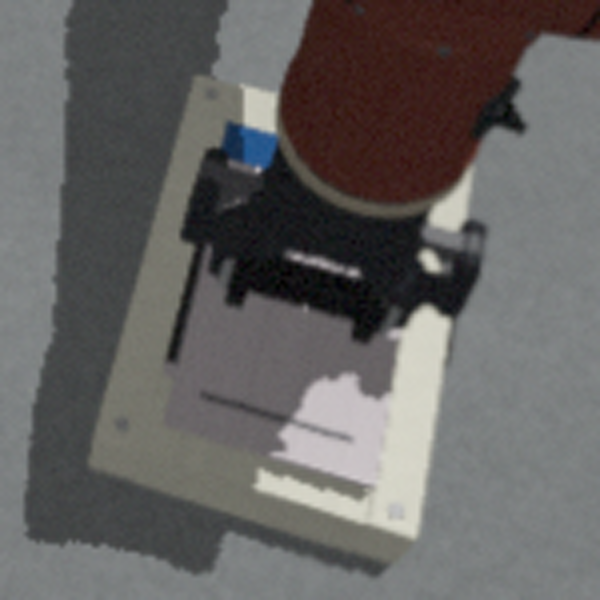

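The lip opening spans columns 144–399 and the panel edge 149–405, so the panel is about 2.3 mm too far towards -y. I'll correct that and lower onto the white lip edge in small steps.

>>> apply_moves --increments '[{"travel":[0.11,-0.2,-0.3],"turn":0},{"travel":[0.11,-0.2,-0.7],"turn":0},{"travel":[0.11,-0.2,-1.0],"turn":0},{"travel":[0.11,-0.2,-1.2],"turn":0},{"travel":[0.11,-0.2,-1.3],"turn":0},{"travel":[0.11,-0.2,-1.4],"turn":0},{"travel":[0.11,-0.2,-1.4],"turn":0}]'

```text
clock: 8.05
ee_pos: [0.5471, 0.2666, 0.0623]
tcp_rot: [-1.533, -0.403, 0.403]
wrist_force: [-5.6, -4.3, 10.0]
grip_width: 0.907
```

```bash
python3 look.py a8 w
```

```text
t 8.05 tcp [0.5471 0.2666 0.0623] con x -18.1 y 1.1 z 62.3 mm yaw 3.656 grip 0.907
F con: x 6.97 y 0.92 z 9.97 torque [-0.509  0.872  0.061]
```

View pics/a8_w.png

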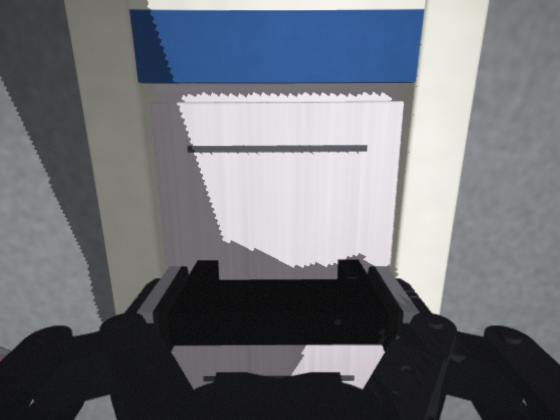

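Contact is felt at about 13 N vertical, and the hinge is still stiff. I'll ease the grip to 20 N so it can swivel, and hold.

>>> apply_moves --increments '[{"travel":[0,0,0],"turn":0},{"travel":[0,0,0],"turn":0},{"travel":[0,0,0],"turn":0}]' --force 20

```text
clock: 8.4
ee_pos: [0.5471, 0.2666, 0.0623]
tcp_rot: [-1.533, -0.403, 0.403]
wrist_force: [-5.7, -3.3, 9.5]
grip_width: 0.905
```

```bash
python3 look.py a9
```

```text
t 8.40 tcp [0.5471 0.2666 0.0623] con x -18.1 y 1.1 z 62.3 mm yaw 3.656 grip 0.905
F con: x 6.54 y 0.05 z 9.54 torque [-0.543  0.89  -0.002]
```

>>> apply_moves --increments '[{"travel":[0,0,-0.05],"turn":0},{"travel":[0,0,-0.1],"turn":0},{"travel":[0,0,-0.1],"turn":0}]' --force 20

```text
clock: 8.7
ee_pos: [0.547, 0.2666, 0.0615]
tcp_rot: [-1.533, -0.403, 0.403]
wrist_force: [-7.2, -4.5, 10.8]
grip_width: 0.908
```

```bash
python3 look.py a10 w
```

```text
t 8.70 tcp [0.547  0.2666 0.0615] con x -18.0 y 1.1 z 61.5 mm yaw 3.656 grip 0.908
F con: x 8.46 y 0.38 z 10.82 torque [-6.240e-01  1.061e+00 -1.000e-03]
```

View pics/a10_w.png

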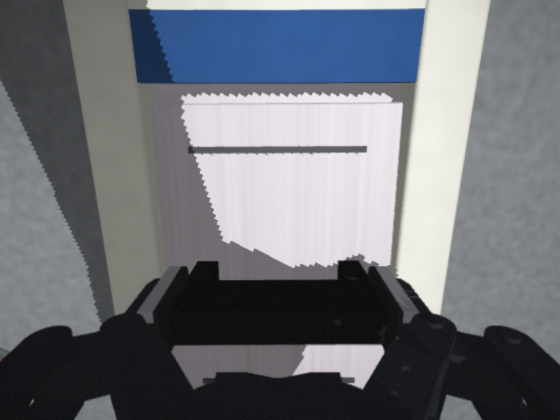

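The resistance is still elastic. I'll loosen the grip slightly by position, with the jaw target just inside the bar width, so the panel can hinge.

>>> apply_moves --increments '[{"travel":[0,0,-0.1],"turn":0},{"travel":[0,0,-0.1],"turn":0}]' --force 20 --jaw -0.7

```text
clock: 8.95
ee_pos: [0.5469, 0.2666, 0.0604]
tcp_rot: [-1.533, -0.403, 0.403]
wrist_force: [-8.1, -4.2, 11.6]
grip_width: 0.907
```

```bash
python3 look.py a11
```

```text
t 8.95 tcp [0.5469 0.2666 0.0604] con x -18.0 y 1.1 z 60.4 mm yaw 3.656 grip 0.907
F con: x 9.08 y -0.36 z 11.60 torque [-0.626  1.114 -0.014]
```

The torque is levelling off, so the panel is starting to swivel. I'll continue down while drifting +x to relieve friction on the lip.

>>> apply_moves --increments '[{"travel":[-0.05,-0.03,-0.03],"turn":0},{"travel":[-0.1,-0.06,-0.08],"turn":0},{"travel":[-0.14,-0.08,-0.13],"turn":0},{"travel":[-0.17,-0.1,-0.2],"turn":0}]'

```text
clock: 9.35
ee_pos: [0.546, 0.266, 0.0586]
tcp_rot: [-1.533, -0.404, 0.402]
wrist_force: [-3.1, -2.7, 8.1]
grip_width: 0.907
```

```bash
python3 look.py a12 w
```

```text
t 9.35 tcp [0.546  0.266  0.0586] con x -16.8 y 1.1 z 58.6 mm yaw 3.656 grip 0.907
F con: x 4.05 y 0.78 z 8.15 torque [-0.282  0.548  0.069]
```

View pics/a12_w.png

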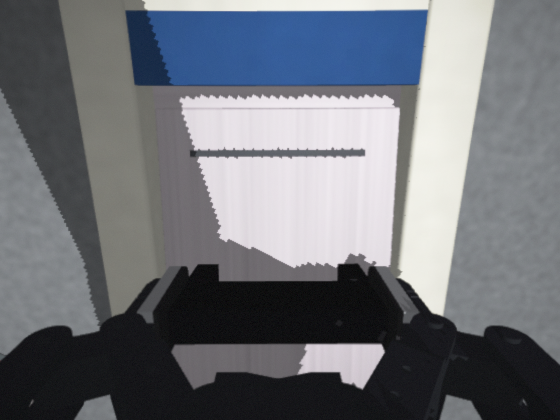

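The panel is swivelling and forces are dropping. I'll build a tilt estimate from the front-edge row in the wrist view.

```bash
cat > tilt.py <<'E'
from h import *
s=bot.read_state(); m=bot.camera_model("wrist")
ux=np.array([np.cos(3.658),np.sin(3.658),0]); H=s['ee_pos']+[0,0,.0305]
r=[]
for th in np.arange(0,.26,.02):
    c,sn=np.cos(th),np.sin(th)
    # local (x, z rel hinge)
    x,z=.08,-.037
    P=H+ux*(x*c+z*sn)+np.array([0,0,-x*sn+z*c]); r.append((round(th,2),round(proj(m,P)[0][1],1)))
print(r)
E
python3 tilt.py
```

```text
[(np.float64(0.0), np.float64(95.2)), (np.float64(0.02), np.float64(97.3)), (np.float64(0.04), np.float64(99.4)), (np.float64(0.06), np.float64(101.5)), (np.float64(0.08), np.float64(103.7)), (np.float64(0.1), np.float64(105.9)), (np.float64(0.12), np.float64(108.1)), (np.float64(0.14), np.float64(110.4)), (np.float64(0.16), np.float64(112.6)), (np.float64(0.18), np.float64(114.9)), (np.float64(0.2), np.float64(117.2)), (np.float64(0.22), np.float64(119.5)), (np.float64(0.24), np.float64(121.8))]
```

>>> apply_moves --increments '[{"travel":[-0.05,-0.03,-0.06],"turn":0},{"travel":[-0.1,-0.06,-0.13],"turn":0},{"travel":[-0.14,-0.08,-0.2],"turn":0},{"travel":[-0.17,-0.1,-0.28],"turn":0},{"travel":[-0.17,-0.1,-0.28],"turn":0}]'

```text
clock: 9.9
ee_pos: [0.5443, 0.2652, 0.0556]
tcp_rot: [-1.533, -0.405, 0.402]
wrist_force: [-2.1, -2.0, 6.4]
grip_width: 0.907
```

```bash
python3 look.py a13 ws
```

```text
t 9.90 tcp [0.5443 0.2652 0.0556] con x -15.0 y 1.0 z 55.6 mm yaw 3.656 grip 0.907
F con: x 2.80 y 0.75 z 6.45 torque [-0.073  0.222  0.052]
```

View pics/a13_w.png

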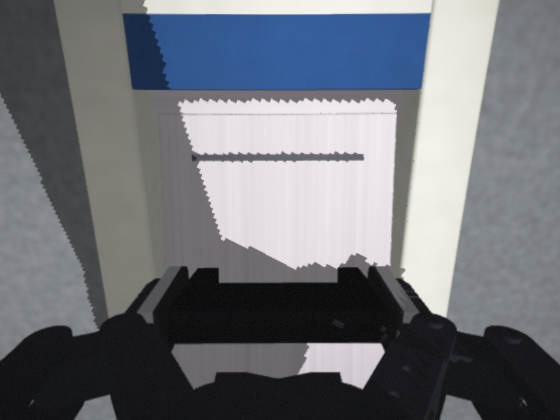

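View pics/a13_s.png

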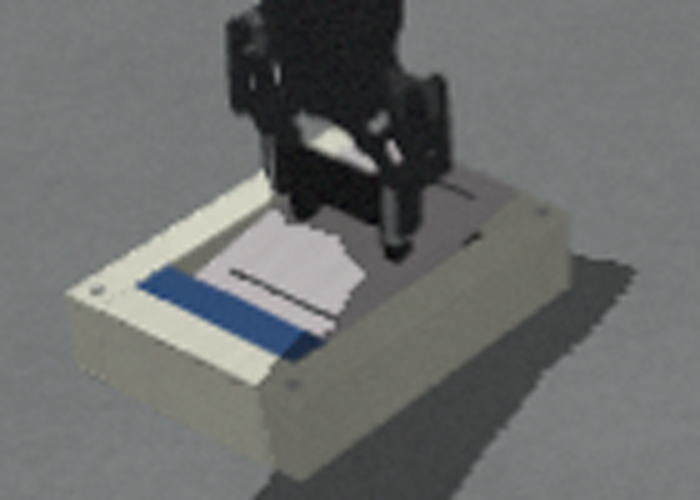

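The tilt is about 0.145 rad, the blue end is clear below the lip's underside, and lateral alignment is good (midpoints both 277). Sliding in under the blue lip, stopping short of the wall.

>>> apply_moves --increments '[{"travel":[-0.17,-0.1,0],"turn":0},{"travel":[-0.35,-0.2,0],"turn":0},{"travel":[-0.61,-0.35,0],"turn":0},{"travel":[-0.87,-0.5,0],"turn":0},{"travel":[-1.13,-0.65,0],"turn":0},{"travel":[-1.3,-0.74,0],"turn":0}]'

```text
clock: 10.6
ee_pos: [0.5303, 0.2569, 0.0543]
tcp_rot: [-1.533, -0.402, 0.403]
wrist_force: [1.2, 1.1, 0.1]
grip_width: 0.908
```

```bash
python3 look.py a14 w
```

```text
t 10.60 tcp [0.5303 0.2569 0.0543] con x 1.3 y 1.2 z 54.3 mm yaw 3.656 grip 0.908
F con: x -1.63 y -0.39 z 0.14 torque [ 0.151 -0.125  0.008]
```

View pics/a14_w.png

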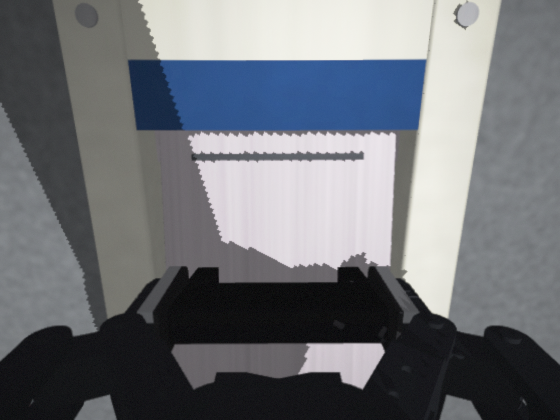

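It is under the lip with the blue end lightly touching the ledge (Fx -1.6 N). Continuing with a 0.8 mm lift.

>>> apply_moves --increments '[{"travel":[-0.1,-0.06,0.08],"turn":0},{"travel":[-0.3,-0.17,0.08],"turn":0},{"travel":[-0.52,-0.3,0.08],"turn":0},{"travel":[-0.74,-0.42,0.08],"turn":0},{"travel":[-0.95,-0.54,0.08],"turn":0},{"travel":[-1.08,-0.62,0.08],"turn":0},{"travel":[-1.08,-0.62,0.08],"turn":0}]'

```text
clock: 11.35
ee_pos: [0.5198, 0.2509, 0.0553]
tcp_rot: [-1.533, -0.403, 0.403]
wrist_force: [0.0, 0.6, -3.7]
grip_width: 0.907
```

```bash
python3 look.py a15
```

```text
t 11.35 tcp [0.5198 0.2509 0.0553] con x 13.4 y 1.2 z 55.3 mm yaw 3.656 grip 0.907
F con: x -0.31 y -0.50 z -3.73 torque [-0.026 -0.041  0.033]
```

Hanging free. Now feeling for the deep wall in 1 mm steps.

>>> apply_moves --increments '[{"travel":[-0.09,-0.05,0],"turn":0},{"travel":[-0.17,-0.1,0],"turn":0},{"travel":[-0.26,-0.15,0],"turn":0},{"travel":[-0.35,-0.2,0],"turn":0},{"travel":[-0.35,-0.2,0],"turn":0}]'

```text
clock: 11.85
ee_pos: [0.5163, 0.249, 0.0553]
tcp_rot: [-1.533, -0.403, 0.403]
wrist_force: [-0.2, -0.2, -3.0]
grip_width: 0.91
```

```bash
python3 look.py a16
```

```text
t 11.85 tcp [0.5163 0.249  0.0553] con x 17.3 y 1.1 z 55.3 mm yaw 3.656 grip 0.910
F con: x 0.28 y 0.11 z -2.95 torque [ 0.003  0.054 -0.045]
```

>>> apply_moves --increments '[{"travel":[-0.09,-0.05,0],"turn":0},{"travel":[-0.17,-0.1,0],"turn":0},{"travel":[-0.17,-0.1,0],"turn":0}]'

```text
clock: 12.15
ee_pos: [0.5147, 0.248, 0.0553]
tcp_rot: [-1.533, -0.403, 0.403]
wrist_force: [0.5, -0.4, -2.2]
grip_width: 0.906
```

```bash
python3 look.py a17 w
```

```text
t 12.15 tcp [0.5147 0.248  0.0553] con x 19.3 y 1.2 z 55.3 mm yaw 3.656 grip 0.906
F con: x -0.27 y 0.63 z -2.23 torque [ 0.008 -0.029 -0.024]
```

View pics/a17_w.png

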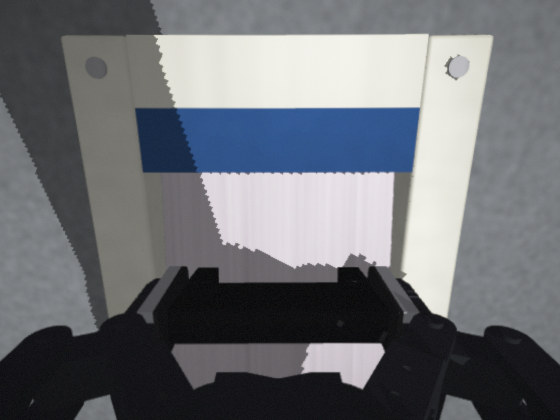

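>>> apply_moves --increments '[{"travel":[-0.04,-0.025,0],"turn":0},{"travel":[-0.09,-0.05,0],"turn":0},{"travel":[-0.13,-0.075,0],"turn":0},{"travel":[-0.17,-0.1,0],"turn":0},{"travel":[-0.17,-0.1,0],"turn":0}]'

```text
clock: 12.7
ee_pos: [0.5131, 0.2471, 0.0553]
tcp_rot: [-1.533, -0.403, 0.403]
wrist_force: [-0.2, -0.3, -2.8]
grip_width: 0.903
```

```bash
python3 look.py a18
```

```text
t 12.70 tcp [0.5131 0.2471 0.0553] con x 21.1 y 1.2 z 55.3 mm yaw 3.656 grip 0.903
F con: x 0.35 y 0.20 z -2.82 torque [ 0.075 -0.01  -0.027]
```

>>> apply_moves --increments '[{"travel":[-0.04,-0.025,0],"turn":0},{"travel":[-0.09,-0.05,0],"turn":0},{"travel":[-0.13,-0.075,0],"turn":0},{"travel":[-0.13,-0.075,0],"turn":0}]'

```text
clock: 13.1
ee_pos: [0.5127, 0.2469, 0.0558]
tcp_rot: [-1.532, -0.405, 0.401]
wrist_force: [4.7, 2.1, -3.7]
grip_width: 0.906
```

```bash
python3 look.py a19
```

```text
t 13.10 tcp [0.5127 0.2469 0.0558] con x 21.5 y 1.2 z 55.8 mm yaw 3.656 grip 0.906
F con: x -5.11 y 0.52 z -3.73 torque [ 0.616 -1.086 -0.125]
```

The wall is felt at TCP x=21.5 mm, 5 N (predicted about 21), which confirms the console frame. I'll back off about 1 mm, then lower the white end along the hinge arc.

>>> apply_moves --increments '[{"travel":[0.07,0.04,0],"turn":0},{"travel":[0.14,0.08,0],"turn":0},{"travel":[0.14,0.08,-0.1],"turn":0},{"travel":[0.14,0.08,-0.2],"turn":0},{"travel":[0.18,0.1,-0.3],"turn":0},{"travel":[0.22,0.125,-0.4],"turn":0},{"travel":[0.22,0.125,-0.4],"turn":0}]'

```text
clock: 13.8
ee_pos: [0.5146, 0.2479, 0.0517]
tcp_rot: [-1.533, -0.404, 0.402]
wrist_force: [3.3, 1.0, 4.7]
grip_width: 0.907
```

```bash
python3 look.py a20
```

```text
t 13.80 tcp [0.5146 0.2479 0.0517] con x 19.4 y 1.2 z 51.7 mm yaw 3.656 grip 0.907
F con: x -3.35 y 0.77 z 4.75 torque [ 0.099 -0.271  0.066]
```

>>> apply_moves --increments '[{"travel":[0.08,0.045,-0.05],"turn":0},{"travel":[0.13,0.075,-0.12],"turn":0},{"travel":[0.18,0.105,-0.2],"turn":0},{"travel":[0.22,0.125,-0.3],"turn":0},{"travel":[0.22,0.125,-0.3],"turn":0}]'

```text
clock: 14.3
ee_pos: [0.5163, 0.2489, 0.0482]
tcp_rot: [-1.533, -0.403, 0.403]
wrist_force: [2.4, 1.5, 3.2]
grip_width: 0.905
```

```bash
python3 look.py a21 wsc
```

```text
t 14.30 tcp [0.5163 0.2489 0.0482] con x 17.4 y 1.2 z 48.2 mm yaw 3.656 grip 0.905
F con: x -2.85 y -0.15 z 3.19 torque [ 0.139 -0.36  -0.008]
```

View pics/a21_s.png

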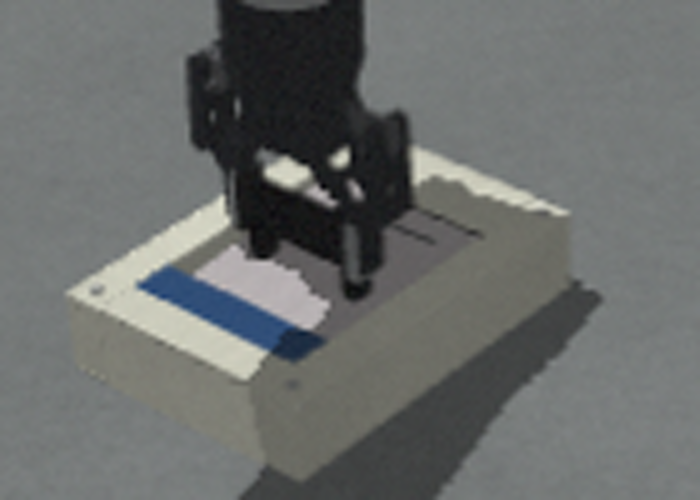

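View pics/a21_c.png

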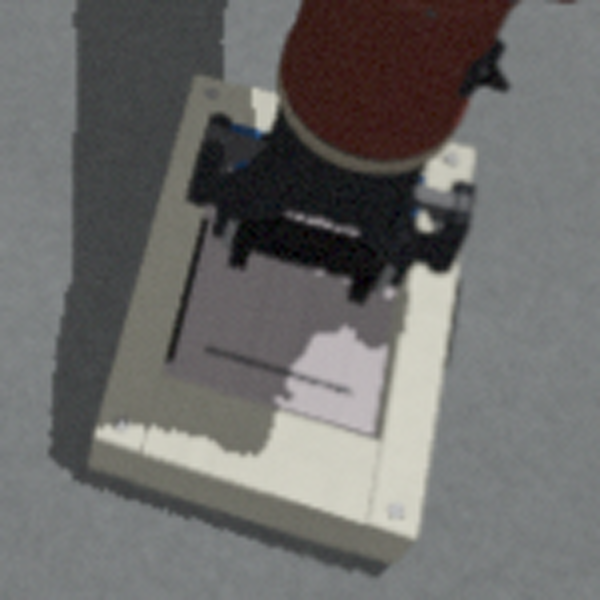

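The white end is dropping into the well past the lip. Continuing down to flat.

>>> apply_moves --increments '[{"travel":[0.06,0.035,-0.08],"turn":0},{"travel":[0.1,0.06,-0.16],"turn":0},{"travel":[0.15,0.085,-0.24],"turn":0},{"travel":[0.2,0.11,-0.32],"turn":0},{"travel":[0.22,0.125,-0.4],"turn":0},{"travel":[0.22,0.125,-0.4],"turn":0}]'

```text
clock: 15.05
ee_pos: [0.5183, 0.25, 0.0441]
tcp_rot: [-1.533, -0.403, 0.403]
wrist_force: [1.6, 0.6, 2.9]
grip_width: 0.906
```

```bash
python3 look.py a22
```

```text
t 15.05 tcp [0.5183 0.25   0.0441] con x 15.1 y 1.2 z 44.1 mm yaw 3.656 grip 0.906
F con: x -1.75 y 0.26 z 2.95 torque [-0.009  0.033  0.07 ]
```

>>> apply_moves --increments '[{"travel":[0.04,0.025,-0.08],"turn":0},{"travel":[0.08,0.045,-0.16],"turn":0},{"travel":[0.1,0.055,-0.2],"turn":0},{"travel":[0.1,0.055,-0.2],"turn":0}]'

```text
clock: 15.45
ee_pos: [0.519, 0.2504, 0.0426]
tcp_rot: [-1.533, -0.402, 0.404]
wrist_force: [-1.8, -1.2, 8.7]
grip_width: 0.91
```

```bash
python3 look.py a23 ws; python3 tilt.py
```

```text
t 15.45 tcp [0.519  0.2504 0.0426] con x 14.3 y 1.2 z 42.6 mm yaw 3.656 grip 0.910
F con: x 2.18 y 0.12 z 8.68 torque [-0.395  0.696 -0.059]
[(np.float64(0.0), np.float64(95.2)), (np.float64(0.02), np.float64(97.3)), (np.float64(0.04), np.float64(99.4)), (np.float64(0.06), np.float64(101.6)), (np.float64(0.08), np.float64(103.8)), (np.float64(0.1), np.float64(106.0)), (np.float64(0.12), np.float64(108.2)), (np.float64(0.14), np.float64(110.4)), (np.float64(0.16), np.float64(112.7)), (np.float64(0.18), np.float64(115.0)), (np.float64(0.2), np.float64(117.2)), (np.float64(0.22), np.float64(119.6)), (np.float64(0.24), np.float64(121.9))]
```

View pics/a23_s.png

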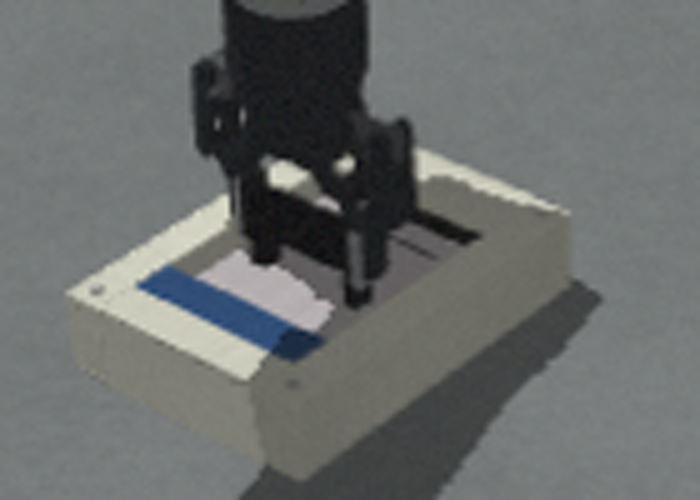

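View pics/a23_w.png

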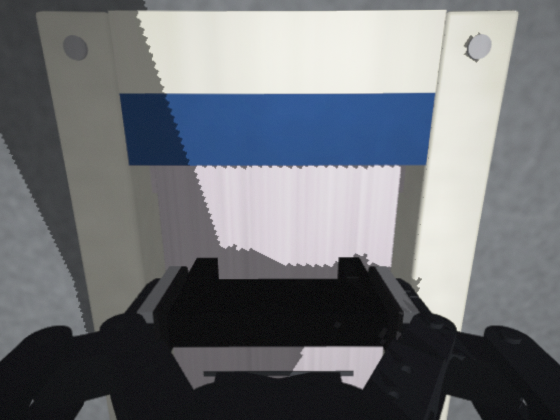

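Flat: z=42.6 mm matches the predicted 42.5, and the torque sign shows the white ledge is carrying load. I'll ease the vertical load, then slide back towards the seal.

>>> apply_moves --increments '[{"travel":[0,0,0.06],"turn":0},{"travel":[0,0,0.1],"turn":0},{"travel":[0.09,0.05,0.1],"turn":0},{"travel":[0.17,0.1,0.1],"turn":0},{"travel":[0.26,0.15,0.1],"turn":0},{"travel":[0.26,0.15,0.1],"turn":0}]'

```text
clock: 16.15
ee_pos: [0.522, 0.2522, 0.043]
tcp_rot: [-1.533, -0.403, 0.403]
wrist_force: [0.8, 0.3, -3.0]
grip_width: 0.909
```

```bash
python3 look.py a24
```

```text
t 16.15 tcp [0.522  0.2522 0.043 ] con x 10.9 y 1.2 z 43.0 mm yaw 3.656 grip 0.909
F con: x -0.85 y 0.18 z -2.95 torque [-0.002  0.046  0.031]
```

>>> apply_moves --increments '[{"travel":[0.09,0.05,-0.02],"turn":0},{"travel":[0.17,0.1,-0.03],"turn":0},{"travel":[0.17,0.1,-0.03],"turn":0}]'

```text
clock: 16.45
ee_pos: [0.5238, 0.2532, 0.043]
tcp_rot: [-1.533, -0.403, 0.403]
wrist_force: [-0.4, -0.1, -1.1]
grip_width: 0.904
```

```bash
python3 look.py a25
```

```text
t 16.45 tcp [0.5238 0.2532 0.043 ] con x 8.7 y 1.2 z 43.0 mm yaw 3.656 grip 0.904
F con: x 0.35 y -0.11 z -1.05 torque [ 0.007  0.012 -0.057]
```

>>> apply_moves --increments '[{"travel":[0.06,0.035,0],"turn":0},{"travel":[0.13,0.075,0],"turn":0},{"travel":[0.13,0.075,0],"turn":0}]'

```text
clock: 16.75
ee_pos: [0.524, 0.2534, 0.0427]
tcp_rot: [-1.534, -0.401, 0.405]
wrist_force: [-4.2, -1.4, -0.4]
grip_width: 0.911
```

```bash
python3 look.py a26
```

```text
t 16.75 tcp [0.524  0.2534 0.0427] con x 8.5 y 1.2 z 42.7 mm yaw 3.656 grip 0.911
F con: x 4.35 y -0.90 z -0.45 torque [-0.564  0.979 -0.079]
```

A firm stop at x=8.5 mm: the white end is at about -71.5, about 3.5 mm under the lip, consistent with the seal. Pressing up gradually.

>>> apply_moves --increments '[{"travel":[0.03,0.02,0],"turn":0},{"travel":[0.07,0.04,0],"turn":0},{"travel":[0.07,0.04,0],"turn":0}]'

```text
clock: 17.05
ee_pos: [0.524, 0.2533, 0.0426]
tcp_rot: [-1.534, -0.4, 0.406]
wrist_force: [-6.8, -5.1, 4.4]
grip_width: 0.907
```

```bash
python3 look.py a27
```

```text
t 17.05 tcp [0.524  0.2533 0.0426] con x 8.5 y 1.2 z 42.6 mm yaw 3.656 grip 0.907
F con: x 8.44 y 1.08 z 4.44 torque [-0.868  1.605 -0.139]
```

>>> apply_moves --increments '[{"travel":[0.03,0.02,0.03],"turn":0},{"travel":[0.05,0.03,0.03],"turn":0},{"travel":[0.05,0.03,0.03],"turn":0}]'

```text
clock: 17.35
ee_pos: [0.524, 0.2533, 0.0426]
tcp_rot: [-1.535, -0.399, 0.407]
wrist_force: [-9.5, -5.1, 4.0]
grip_width: 0.906
```

```bash
python3 look.py a28 w; python3 look.py x
```

```text
t 17.35 tcp [0.524  0.2533 0.0426] con x 8.5 y 1.2 z 42.6 mm yaw 3.656 grip 0.906
F con: x 10.78 y -0.30 z 4.02 torque [-0.95   1.79  -0.103]
t 17.40 tcp [0.524  0.2533 0.0426] con x 8.5 y 1.2 z 42.6 mm yaw 3.656 grip 0.908
F con: x 10.57 y 0.10 z 2.08 torque [-0.936  1.84  -0.083]
```

View pics/a28_w.png

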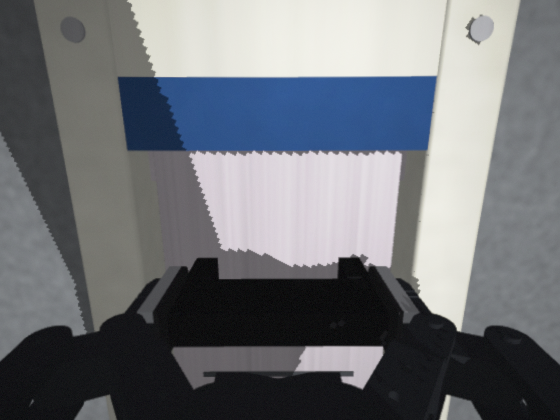

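About 10.6 N on the seal. Holding for over a second.

>>> apply_moves --increments '[{"travel":[0,0,0],"turn":0},{"travel":[0,0,0],"turn":0},{"travel":[0,0,0],"turn":0},{"travel":[0,0,0],"turn":0},{"travel":[0,0,0],"turn":0},{"travel":[0,0,0],"turn":0}]'

```text
clock: 18.0
ee_pos: [0.524, 0.2533, 0.0426]
tcp_rot: [-1.535, -0.399, 0.407]
wrist_force: [-9.4, -5.4, 3.3]
grip_width: 0.907
```

```bash
python3 look.py a29 s
```

```text
t 18.00 tcp [0.524  0.2533 0.0426] con x 8.5 y 1.2 z 42.6 mm yaw 3.656 grip 0.907
F con: x 10.83 y 0.01 z 3.26 torque [-0.965  1.849 -0.064]
```

View pics/a29_s.png

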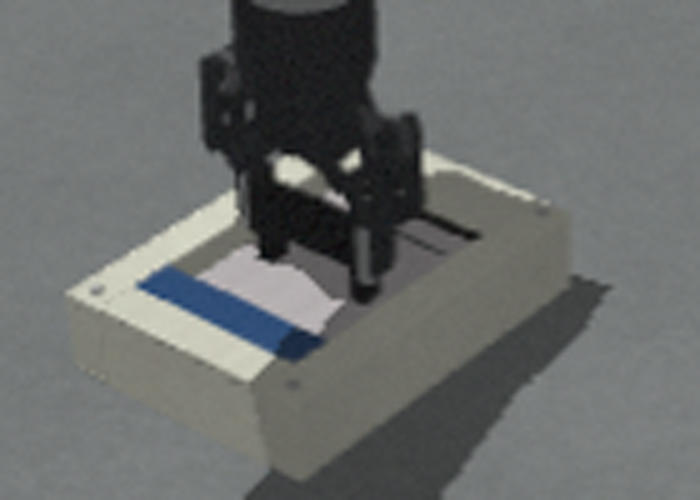

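>>> apply_moves --increments '[{"travel":[0,0,0],"turn":0},{"travel":[0,0,0],"turn":0},{"travel":[0,0,0],"turn":0},{"travel":[0,0,0],"turn":0},{"travel":[0,0,0],"turn":0},{"travel":[0,0,0],"turn":0},{"travel":[0,0,0],"turn":0},{"travel":[0,0,0],"turn":0}]'

```text
clock: 18.85
ee_pos: [0.524, 0.2533, 0.0427]
tcp_rot: [-1.535, -0.399, 0.407]
wrist_force: [-9.3, -5.3, 3.3]
grip_width: 0.905
```

Held for 1.5 s at about 10.7 N wrist force. Ledge friction may take some of that, so I'll hold once more slightly firmer with less vertical load.

>>> apply_moves --increments '[{"travel":[0.02,0.01,0.04],"turn":0},{"travel":[0.03,0.015,0.04],"turn":0},{"travel":[0.03,0.015,0.04],"turn":0},{"travel":[0.03,0.015,0.04],"turn":0},{"travel":[0.03,0.015,0.04],"turn":0},{"travel":[0.03,0.015,0.04],"turn":0},{"travel":[0.03,0.015,0.04],"turn":0},{"travel":[0.03,0.015,0.04],"turn":0},{"travel":[0.03,0.015,0.04],"turn":0},{"travel":[0.03,0.015,0.04],"turn":0}]'

```text
clock: 19.85
ee_pos: [0.524, 0.2534, 0.0428]
tcp_rot: [-1.535, -0.399, 0.407]
wrist_force: [-9.6, -5.2, 1.1]
grip_width: 0.909
```

```bash
python3 look.py a30
```

```text
t 19.85 tcp [0.524  0.2534 0.0428] con x 8.5 y 1.2 z 42.8 mm yaw 3.656 grip 0.909
F con: x 10.93 y -0.20 z 1.07 torque [-1.034  1.901 -0.122]
```

Ledge load is now low with 10.9 N on the seal. I'll relieve the push (not pulling the panel away), then open.

>>> apply_moves --increments '[{"travel":[-0.06,-0.035,-0.02],"turn":0},{"travel":[-0.12,-0.07,-0.05],"turn":0},{"travel":[-0.18,-0.1,-0.05],"turn":0},{"travel":[-0.18,-0.1,-0.05],"turn":0}]'

```text
clock: 20.25
ee_pos: [0.5241, 0.2533, 0.0428]
tcp_rot: [-1.533, -0.402, 0.404]
wrist_force: [-4.5, -1.5, -2.1]
grip_width: 0.906
```

```bash
python3 look.py a31
```

```text
t 20.25 tcp [0.5241 0.2533 0.0428] con x 8.5 y 1.2 z 42.8 mm yaw 3.656 grip 0.906
F con: x 4.66 y -0.91 z -2.08 torque [-0.451  0.949 -0.116]
```

>>> apply_moves --increments '[{"travel":[-0.05,-0.03,-0.03],"turn":0},{"travel":[-0.09,-0.05,-0.06],"turn":0},{"travel":[-0.09,-0.05,-0.06],"turn":0}]'

```text
clock: 20.55
ee_pos: [0.524, 0.2533, 0.0428]
tcp_rot: [-1.533, -0.403, 0.403]
wrist_force: [-1.9, -1.4, -2.6]
grip_width: 0.906
```

```bash
python3 look.py a32
```

```text
t 20.55 tcp [0.524  0.2533 0.0428] con x 8.5 y 1.2 z 42.8 mm yaw 3.656 grip 0.906
F con: x 2.38 y 0.25 z -2.58 torque [-0.371  0.49  -0.115]
```

>>> apply_moves --increments '[{"travel":[-0.01,-0.005,-0.05],"turn":0},{"travel":[-0.03,-0.015,-0.09],"turn":0},{"travel":[-0.03,-0.015,-0.09],"turn":0}]'

```text
clock: 20.85
ee_pos: [0.5241, 0.2534, 0.0426]
tcp_rot: [-1.533, -0.404, 0.402]
wrist_force: [-2.4, -1.2, 5.7]
grip_width: 0.902
```

```bash
python3 look.py a33
```

```text
t 20.85 tcp [0.5241 0.2534 0.0426] con x 8.4 y 1.2 z 42.6 mm yaw 3.656 grip 0.902
F con: x 2.66 y -0.09 z 5.66 torque [-0.593  0.799 -0.095]
```

Resting on the ledges. Now I'll release and pull straight up.

>>> apply_moves --increments '[{"travel":[0,0,0.05],"turn":0},{"travel":[0,0,0.05],"turn":0},{"travel":[0,0,0.05],"turn":0},{"travel":[0,0,0.05],"turn":0}]' --jaw -1

```text
clock: 21.25
ee_pos: [0.5237, 0.2532, 0.0423]
tcp_rot: [-1.533, -0.403, 0.403]
wrist_force: [0.2, -0.0, 0.1]
grip_width: 1.001
```

```bash
python3 look.py a34 w
```

```text
t 21.25 tcp [0.5237 0.2532 0.0423] con x 8.9 y 1.2 z 42.3 mm yaw 3.656 grip 1.001
F con: x -0.12 y 0.10 z 0.15 torque [0.013 0.026 0.061]
```

View pics/a34_w.png

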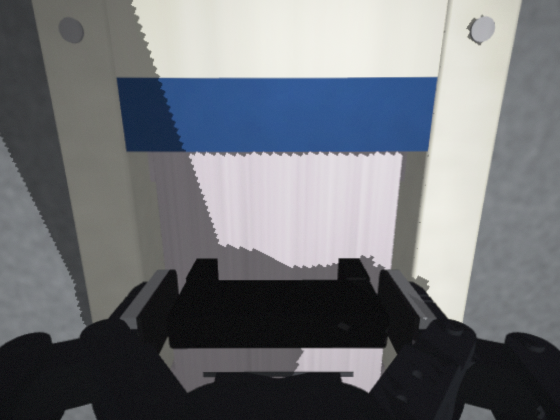

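>>> apply_moves --increments '[{"travel":[0,0,0.6],"turn":0},{"travel":[0,0,1.4],"turn":0},{"travel":[0,0,2.4],"turn":0},{"travel":[0,0,3.6],"turn":0},{"travel":[0,0,5],"turn":0},{"travel":[-1,0,8],"turn":0},{"travel":[-3,0,12],"turn":0},{"travel":[-5,-2,15],"turn":0},{"travel":[-5,-6,16],"turn":0},{"travel":[-5,-10,16],"turn":0},{"travel":[-5,-12,16],"turn":0},{"travel":[-5,-12,16],"turn":0}]'

```text
clock: 22.5
ee_pos: [0.4739, 0.1297, 0.2036]
tcp_rot: [-1.535, -0.4, 0.398]
wrist_force: [0.4, 1.1, -0.9]
grip_width: 1.001
```

```bash
python3 look.py a35 wsc; python3 -c "
from h import *
cv2.imwrite('pics/a35_full.png',bot.read_camera('side')[:,:,::-1])"
```

```text
t 22.50 tcp [0.4739 0.1297 0.2036] con x 113.3 y 83.7 z 203.6 mm yaw 3.651 grip 1.001
F con: x -0.92 y -0.78 z -0.90 torque [-0.026 -0.013  0.003]
```

View pics/a35_c.png

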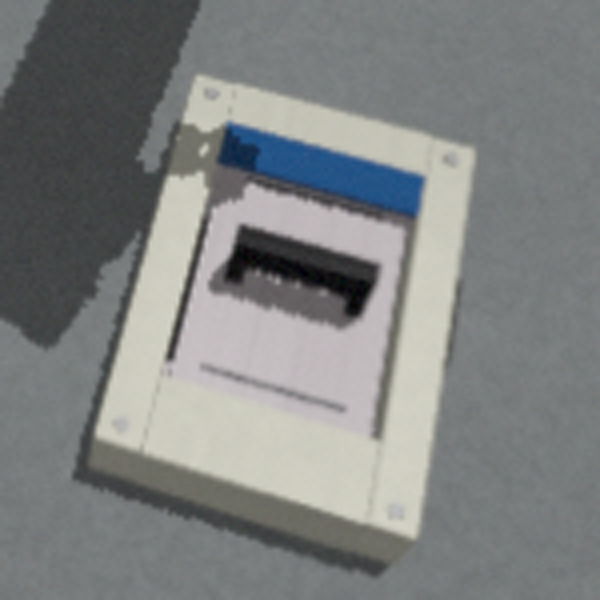

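View pics/a35_s.png

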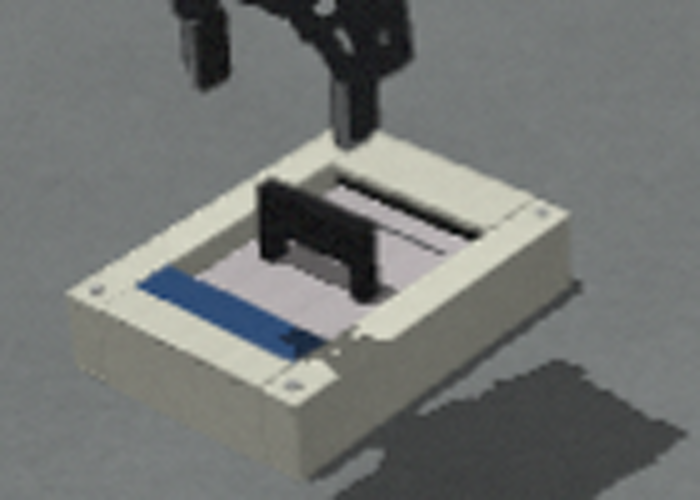

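View pics/a35_full.png

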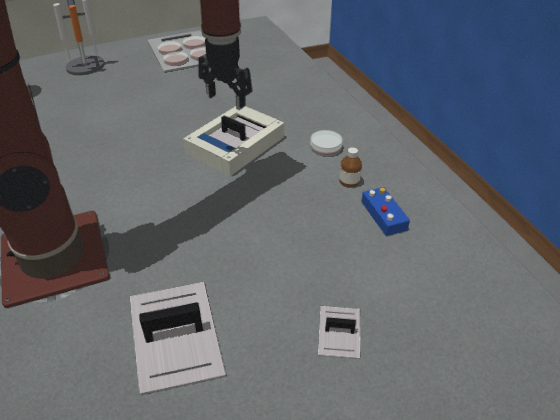

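The panel lies flat with both ends under the lips, and the bystanders are in place. A final position check from the scene view, relative to the same camera's console fit.

Run:
```python
from h import *
for n,uv,q in (("scene",px([(309,253)],290,230,4),(.5319,.2588,3.660)),("side",px([(320,212)],170,80,5),(.5323,.2537,3.658))):
    W=onz(bot.camera_model(n),uv,.084)[0]; d=W[:2]-q[:2]; c,s=np.cos(q[2]),np.sin(q[2])
    print(n,W.round(4),"x %.1f y %.1f"%(1e3*d@[c,s],1e3*d@[-s,c]))
m=bot.camera_model("scene")
# expected white-lip edge vs end mark line: groove
```

```text
scene [0.5239 0.254  0.084 ] x 9.3 y 0.2
side [0.5241 0.2414 0.084 ] x 13.2 y 6.6
```

```bash
python3 look.py z; python3 -c "
from bench import bot
print(bot.close_job())"
```

```text
t 22.70 tcp [0.4734 0.1343 0.2027] con x 111.4 y 79.5 z 202.7 mm yaw 3.657 grip 1.002
F con: x -0.54 y -0.77 z 0.56 torque [-0.007 -0.006  0.031]
the job is handed in; nothing more can be done
None
```

The middle-sized panel is fitted in the well, bedded on the seal and released. The job was handed in at 22.7 s; no verdict was reported.

**What I did:**
- **Grip:** I pinched the handle bar by its ends rather than along x as suggested, because the tool cannot tilt. That let the panel swivel in the pads.
- **Tilt and entry:** I tilted it about 0.145 rad against the edge of the white lip and slid it under the blue lip. I felt the deep wall at about 5 N, then lowered the white end until the panel lay flat on both ledges.
- **Seal:** I slid it back until it met a hard stop with its white end about 3.5 mm under the lip. I pressed at 10.6–10.9 N for about 2.5 s. That is the wrist force; ledge friction may have taken some of it, and I estimate the seal itself got at least 8 N.
- **Release:** I eased off the push, opened the jaws and lifted clear.

**Last checks:**
- **Pictures:** They show the panel flat with both ends under the lips. The bottle, dishes and tube rack look unmoved.
- **Position:** The TCP at release put the panel at console x ≈ 8.5 mm, and the scene camera gave 9.3 mm (limit 10.5).
- **Disagreement:** The side camera gave x = 13.2 mm, y = 6.6 mm. I discarded it because the walls allow only about 4 mm in y, and that camera had been about 3–5 mm off in world y earlier.
- **Forces:** The highest estimated panel–console contact was about 17 N, during the tilt (limit 25 N). I read forces only at the end of each step, so a brief higher peak would not have shown.

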